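# Build a lens stack in a cell on a free-turning stand and clamp its cap

## Task

Build the lens stack in the slotted cell on the rotary stand: first every spacer ring that is laid out, then the lens blank, then the retaining ring, each lying flat on the one before. Then set the clamp cap on the cell so that it sits level on the rim with its keys down in the slots, and turn its knob clockwise right up to the stop; the stand turns freely, so it must be held with its locking pin while you turn the knob. Finally pull the locking pin right out again, so that the stand can turn, and leave the other things on the bench where they are.

Things in the scene. Friction and masses are not known exactly. Their poses are not given: they have to be found in the camera images.
- cell_seat (a point): centre of the seat (inner floor) of the lens cell, an open aluminium cup on the rotary stand, 45 mm above the bench; z up along its axis, the frame turns with the cell. Bore 49 mm; the wall has two slots facing each other, 30 mm wide, open above and outward, at this frame's +x and -x, down to 3 mm below the seat: room for the fingers, and for the cap's keys
- cell_rim (a point): centre of the cell's rim, 42 mm above the seat, axes as cell_seat. Wall 30 mm outer radius, with a lip 4 mm high and of 33 mm radius at the rim
- turntable (a joint): angle of cell and index plate, rad, anticlockwise from above; endless, nearly without friction unless the locking pin is in. The index plate under the cell has 12 round lobes (6 mm radius, centres 42 mm from the axis), its top 39 mm above the bench. A gap between two lobes faces the pin at 15, 45, 75 .. degrees
- pin_handle (a point): top of the upright black handle of the locking pin, 72 mm above the bench: a post 12 mm in diameter (15 mm in the top 4 mm), free over the 30 mm below this point; pinch it from above. It stands 96 mm from the stand's axis when out, and slides with the pin. +x of the frame points level from the handle to the stand's axis: push that way to lock
- lock_pin (a joint): travel of the locking pin, m: 0 out (stand free), 0.0145 fully in, between two lobes (stand locked, about 1 degree of play). It stays where left; 1.5 N of friction. Its round nose finds the gap and turns the plate as it enters; if it meets a lobe head-on it stops at about 0.004 and the plate must be turned a little first
- spacer_a: plain aluminium spacer ring, 45 mm outer diameter, 33 mm hole, 7 mm high; origin at its centre, z along its axis. Grip it round the outside. There are two or three such spacers; one may be absent
- spacer_b: spacer ring, like spacer_a
- spacer_c: spacer ring, like spacer_a
- lens_blank: clear glass disc with a ground edge, 45 mm in diameter, 9 mm thick; origin at its centre, z along its axis
- retaining_ring: dark steel ring with two spanner slots in its face, 45 mm outer diameter, 35.6 mm hole, 7 mm high; origin at its centre, z along its axis. Grip it round the outside
- clamp_cap: aluminium plate 67 mm across, 6 mm thick; origin at the centre of its underside, z up. At +x and -x keys 25 mm wide, 26 to 32 mm from the axis, at +y and -y steel claws (toes 36.5 mm from the axis when open), all reaching 9 mm down: on the bench it stands on them. Seated, its origin is at the rim's centre, keys in the slots, claws outside the lip. About 0.23 kg
- cap_knob (a joint): angle, rad, of the black knob on the cap, 35 mm in diameter, from 13.5 to 37.5 mm above the cap's origin; the cap is carried by it. 0 open (claws out, as needed to set the cap on), grows clockwise from above to the stop at 2.4. Friction 0.12 N m: it stays where left. Turning it draws the claws in under the cell's lip
- jar_white: bystander: white jar with a ribbed lid, 53 mm across, 60 mm high, behind the stand
- dish_r: bystander: clear dish, 84 mm across, to the right of the stand
- tweezers_black: bystander: black tweezers lying near the front edge
- block_grey: bystander: dark grey block 40x62x20 mm, to the right
Mind the look-alikes: they are no part of the job. What is shaped like the lens_blank but orange is not meant.

How it is judged:
By the outcome, as a careful person would: the job done as asked, in the order asked, and still so for the second after the job is handed in, with the robot touching nothing.
Of spacer_a, spacer_b, spacer_c only 2 to 3 are there at a start; the rules pass over those that are not, and their reading is None.
At some moment in a run one of spacer_a, spacer_b, spacer_c, lens_blank, retaining_ring, clamp_cap may be knocked a few centimetres aside while the robot is not near it.
Once in a run the grip may slacken for a moment while it holds something.
It also fails if it takes over 208 s, if anything falls off the work surface, if the arm or the gripper's body presses on something with over 40 N, if the wrist force passes 120 N, or if a joint passes its speed limit or range.

## Robot

A 6-joint arm with a two-finger parallel gripper is mounted at the origin on a cart in front of the work surface, level with it; the furniture and walls round the work are solid. World frame = base frame: x ahead of the robot, y to its left, z up, the work surface at z = 0. Lengths are in m, angles in rad, forces in N, time in s.
With the tool pointing down it reaches from about 0.25 to 0.725 m from the base axis. Payload 4 kg.
Tool frame: the origin (TCP) lies between the finger pads; the fingertips stand 11 mm ahead of it and the grasp point (between the pads) lies 8 mm behind it (bot.tip_extent is the distance from the TCP to the fingertips, in m); z points along the fingers, y is the line along which they close (so a half turn about z gives the same grasp; the last joint's range is limited). The gripper opens to 85 mm and grips with 20 to 120 N. Pads are 22 mm wide; open, the fingers measure 114 mm over their backs; the gripper's body (76 mm by 85 mm) begins 54 mm behind the grasp point. The pads swing forward as they close: fully open they stand 13 mm farther back than shut.
Start: joints at [1.258, 0.241, 0.005, 1.335, 0, 1.571], TCP at [0.154, 0.476, 0.242] pointing down, gripper open.
Joint ranges: [-2.72, 2.72], [-1.05, 1.87], [-1.09, 1.28], [-1.99, 2.15], [-1.42, 1.44], [-3.14, 3.14]. Speed limits (rad/s): [2.79, 2.79, 3.14, 3.14, 3.14, 3.14].

## Interface

Orientations are given as a unit quaternion [x, y, z, w].
In Python, from workcell import bot gives the robot as it stands. The module is installed in compiled form; this text tells all that it offers.
- The arm moves only by the tool drive_tool, never from a script. Its argument "rows" is a list of rows, each an object of numbers: "dx", "dy", "dz": the shift along the tool's x, y, z in units of 50 mm (1.0 is 50 mm); "wx", "wy", "wz": the turn, a rotation vector about the tool's x, y, z in units of 5 degrees (1.0 is 5 degrees); "hand": the finger opening in mm, from 0 to 85.4. A call has 1 to 20 rows; each row is the pose to reach, as a shift and turn from the pose commanded when the call began, along the tool's axes at that moment; what a row does not reach only later rows make up. A row lasts 1/10 s, in which the tool goes at most 50 mm and 8.59 degrees, less where a joint would pass 70% of its speed; a pose out of reach is approached as far as the arm can. A call with a gripper value outside its range is refused whole. The fingers move at their own pace and stop on an object; the grip force is fixed at half the most. Time passes only in rows, so rows that repeat a pose let the fingers close. It gives the time, the measured TCP pose, the force, the opening and the grip force at its end, in the units of the state.
- bot.get_obs(): the state, without advancing time (a new reading comes with each control period).
- bot.camera(name): name is "scene" or "top"; returns the picture (420x560x3 uint8, red, green, blue); there is no depth.
- bot.get_calibration(name): a dict with "vfov" (degrees; the focal length in pixels is half the picture's height over the tangent of half this angle, whatever the lens; pixels are square), "cx", "cy" (the principal point, pixels), "k1" (the pictures are not rectified: a ray, as slopes to the right and down, at radius r is drawn at 1 + k1 r^2 times it, then the intrinsics apply), "origin" and "rotation" of the camera in the world. Camera axes: x right, y up, looking along -z (the intrinsics and any distortion apply to the point x, -y, -z); pixel columns grow to the right and rows downward; lengths in m; the calibration is good to about 2 mm. A picture is of the moment at which its call begins. get_calibration takes no time and is no camera call.
- bot.job_done(): hands the job in; it is judged then, once.
Trained networks look in the newest picture that a camera, given by its name, has taken for a name from the list of things; names that differ only in an ending like _2 or _b are one class to them, and where a whole thing is asked for, a point or a joint stands for the part that bears it (a point fixed in the world has none). Each returns a list of dicts, best first, with "score" (0 to 1); they miss things now and then, are a little off and sometimes report something else, mostly with a low value. They report only what shows in the picture. A call takes as long as a camera call. They do not tell look-alikes from the thing itself.
- bot.look_for(camera, thing): "extent" ([centre column, centre row, width, height] in pixels, round what is visible of it).
- bot.outline_of(camera, thing): "region" (420x560 bool, what is visible of it) and "extent" ([centre column, centre row, width, height] in pixels, round what is visible of it).
The state is a dict: "clock": time; "joint_pos": joint angles; "joint_vel": joint speeds; "tau": joint torques, N m; "eef_pos": TCP position; "tool_rot": TCP orientation; "ft_force": force on the tool from outside, world axes, zero at the start; "ft_torque": the same for the moment, N m; "grip_width": finger opening in m; "grasp_force": force on a finger pad.
Only numpy, scipy, OpenCV 4.12 (cv2) and the standard library are available. Lean on these libraries where they do the work, as an engineer would, in place of code of your own. Each camera call takes 0.05 s, during which the arm holds its last target. There are 200 camera calls.

## Working session

There is one attempt and no reset: what is moved stays moved. The work goes in short steps, Python scripts to look and compute and a tool call to move; the robot and the scene stay as the last step left them, time stands still between calls to the robot, and variables do not carry over. Pictures are saved under pics/ and viewed, at most 14 in all, crops included, and the job is handed in when it is done.

Besides the shell and the picture viewer there is one more tool, called after "Request:" as name(argument=value, ...) on one line, values as JSON. drive_tool: Moves the arm, as the interface text tells. Its arguments: {"type":"object","properties":{"rows":{"type":"array","items":{"type":"object","properties":{"dx":{"type":"number"},"dy":{"type":"number"},"dz":{"type":"number"},"wx":{"type":"number"},"wy":{"type":"number"},"wz":{"type":"number"},"hand":{"type":"number"}}}}},"required":["rows"]}

```bash
mkdir -p pics
cat > h.py <<'E'
import numpy as np, cv2
from workcell import bot
from scipy.spatial.transform import Rotation as R
def cal(n):
    c=bot.get_calibration(n); f=210/np.tan(np.radians(c['vfov'])/2)
    K=np.array([[f,0,c['cx']],[0,f,c['cy']],[0,0,1]]); Rm=np.array(c['rotation'])
    if Rm.shape!=(3,3): Rm=R.from_quat(Rm).as_matrix()
    return K,c['k1'],np.array(c['origin']),Rm
def pix2w(n,uv,z):
    K,k,o,Rm=cal(n); 
    p=cv2.undistortPoints(np.array(uv,float).reshape(-1,1,2),K,np.array([k,0,0,0.]))[:,0]
    d=np.c_[p[:,0],-p[:,1],-np.ones(len(p))]@Rm.T
    return o+d*((z-o[2])/d[:,2])[:,None]
def w2pix(n,P):
    K,k,o,Rm=cal(n); q=(np.atleast_2d(P)-o)@Rm; s=np.c_[q[:,0],-q[:,1]]/-q[:,2:]
    r=(s**2).sum(1,keepdims=True); s=s*(1+k*r)
    return s*K[0,0]+K[:2,2]
def snap(n,f=None):
    im=bot.camera(n)
    if f: cv2.imwrite('pics/'+f,im[:,:,::-1])
    return im
def crop(im,c,h,s,f):
    u,v=map(int,c); a=im[max(v-h,0):v+h,max(u-h,0):u+h,::-1]; cv2.imwrite('pics/'+f,cv2.resize(a,None,fx=s,fy=s,interpolation=cv2.INTER_CUBIC))
def st():
    o=bot.get_obs(); print('t',round(o['clock'],2),'p',np.round(o['eef_pos'],4),'q',np.round(o['tool_rot'],3),'f',np.round(o['ft_force'],1),'w',round(o['grip_width'],4),'g',o['grasp_force'],'j',np.round(o['joint_pos'],3))
    return o
E
python3 - <<'E'
from h import *
st(); print(R.from_quat(bot.get_obs()['tool_rot']).as_matrix().round(3))
for n in('scene','top'):
    K,k,o,Rm=cal(n); print(n,K[0,0],K[:2,2],k,o,Rm.round(3).tolist()); snap(n,n+'0.png')
E
```

```text
t 0.0 p [0.1537 0.4752 0.2414] q [ 0.156  0.988 -0.001 -0.   ] f [-0.6  0.1 -0.9] w 0.0853 g 0.0 j [1.258 0.241 0.004 1.335 0.    1.571]
[[-0.951  0.308 -0.001]
 [ 0.308  0.951 -0.002]
 [ 0.    -0.002 -1.   ]]
scene 397.87165015982396 [275.08245628 211.27945245] -0.061248159277316326 [ 0.12622257 -1.03662125  0.57245196] [[0.903, 0.211, -0.373], [-0.429, 0.408, -0.806], [-0.018, 0.888, 0.459]]
top 503.7604273177057 [282.16243094 209.24971328] -0.12746144031438575 [ 0.4036138  -0.17593221  1.36619475] [[-0.022, 0.994, -0.108], [-1.0, -0.021, 0.005], [0.002, 0.108, 0.994]]
```

View pics/top0.png

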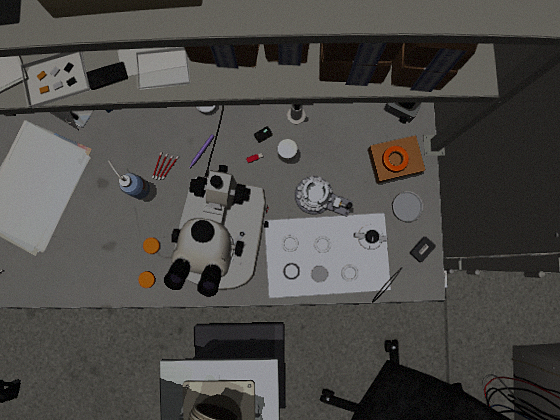

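View pics/scene0.png

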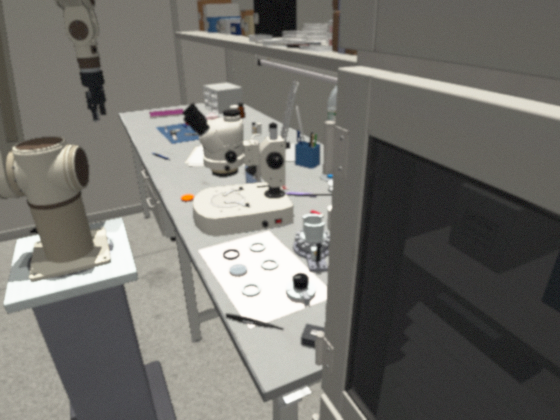

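Run:
```python
from h import *
im=cv2.imread('pics/top0.png'); cv2.imwrite('pics/c1.png',cv2.resize(im[165:300,255:435],None,fx=4.4,fy=4.4,interpolation=cv2.INTER_CUBIC))
im=cv2.imread('pics/scene0.png'); cv2.imwrite('pics/c2.png',cv2.resize(im[195:335,190:335],None,fx=4.2,fy=4.2,interpolation=cv2.INTER_CUBIC))
pts={'sp1':(291,243),'sp2':(322,244),'sp3':(349,272),'ret':(291,271),'lens':(320,273),'cap':(371,237),'stand':(314,193),'pin':(344,206)}
for k,v in pts.items(): 
    p=pix2w('top',[v],{'cap':.03,'stand':.05,'pin':.07}.get(k,.007))[0]; print(k,p.round(3),np.hypot(*p[:2]).round(3),w2pix('scene',p).round(0))
# triangulate scope points
def tri(a,b):
    K,k,o,Rm=cal('top'); p=pix2w('top',[a],0)[0]; q=pix2w('scene',[b],0)[0]; o2=cal('scene')[2]
    d1=p-o;d2=q-o2; s=np.linalg.lstsq(np.c_[d1,-d2],o2-o,rcond=None)[0]; return (o+d1*s[0]).round(3),(o2+d2*s[1]).round(3)
print(tri((203,231),(232,115)), tri((177,275),(192,113)), tri((209,283),(203,135)))
for n in [(155,200),(268,190),(265,285),(175,285)]: print(n,pix2w('top',[n],0.02).round(3))
for t in 'spacer_a','lens_blank','retaining_ring','clamp_cap','pin_handle','turntable':
    print(t,[(np.round(r['extent'],1).tolist(),round(r['score'],2)) for r in bot.look_for('top',t)])
```

```text
sp1 [ 0.459 -0.204  0.007] 0.503 [[258. 246.]]
sp2 [ 0.455 -0.288  0.007] 0.538 [[269. 263.]]
sp3 [ 0.378 -0.358  0.007] 0.521 [[252. 287.]]
ret [ 0.384 -0.202  0.007] 0.434 [[231. 253.]]
lens [ 0.377 -0.28   0.007] 0.47 [[239. 269.]]
cap [ 0.47  -0.417  0.03 ] 0.628 [[300. 282.]]
stand [ 0.588 -0.267  0.05 ] 0.646 [[312. 232.]]
pin [ 0.55  -0.343  0.07 ] 0.648 [[315. 242.]]
(array([ 0.476, -0.014,  0.314]), array([ 0.477, -0.014,  0.314])) (array([0.385, 0.041, 0.319]), array([0.381, 0.041, 0.32 ])) (array([ 0.366, -0.02 ,  0.276]), array([ 0.388, -0.026,  0.274]))
(155, 200) [[0.583 0.162 0.02 ]]
(268, 190) [[ 0.603 -0.145  0.02 ]]
(265, 285) [[ 0.349 -0.132  0.02 ]]
(175, 285) [[0.353 0.108 0.02 ]]
spacer_a [([408.1, 206.0, 33.4, 30.0], 0.47), ([324.4, 245.5, 13.5, 20.4], 0.4), ([347.9, 272.0, 18.1, 19.2], 0.39)]
lens_blank [([146.2, 280.8, 10.3, 11.2], 0.77), ([151.2, 244.1, 16.3, 14.3], 0.76), ([320.1, 275.1, 18.4, 17.1], 0.63)]
retaining_ring [([292.0, 271.6, 14.8, 17.1], 0.65)]
clamp_cap [([369.0, 238.8, 36.8, 24.6], 0.7)]
pin_handle [([293.8, 271.5, 15.9, 16.8], 0.38), ([313.9, 193.8, 30.3, 36.8], 0.26)]
turntable [([313.1, 194.8, 35.9, 33.4], 0.82)]
```

View pics/c1.png

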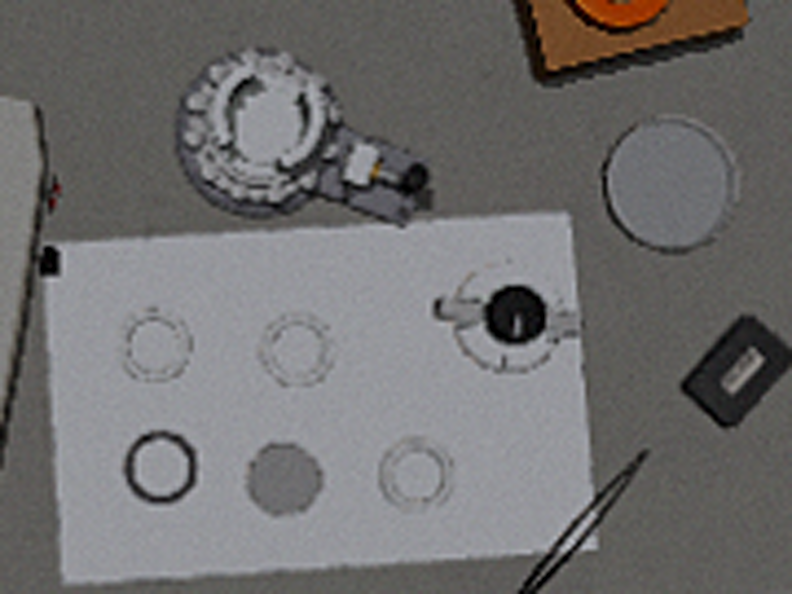

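View pics/c2.png

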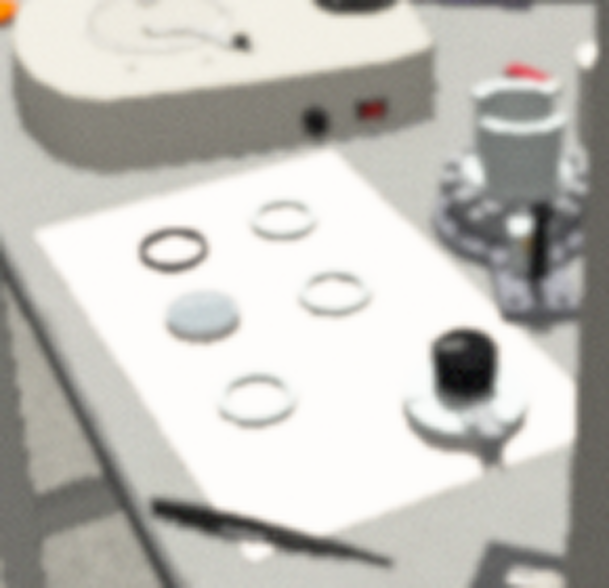

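Run:
```python
from h import *
a=np.mean([bot.camera('top').astype(float) for _ in range(8)],0); np.save('a0.npy',a)
b=np.mean([bot.camera('scene').astype(float) for _ in range(4)],0); np.save('b0.npy',b)
A=cv2.resize(a[165:225,285:355,::-1],None,fx=7,fy=7,interpolation=cv2.INTER_CUBIC)
B=cv2.resize(b[205:275,290:340,::-1],None,fx=6,fy=6,interpolation=cv2.INTER_CUBIC)
C=np.zeros((420,800,3)); C[:,:490]=A; C[:420,495:795]=B
cv2.imwrite('pics/cell.png',np.clip(C*1.3,0,255))
```

```text
[ WARN:0@6.499] global loadsave.cpp:1063 imwrite_ Unsupported depth image for selected encoder is fallbacked to CV_8U.
```

View pics/cell.png

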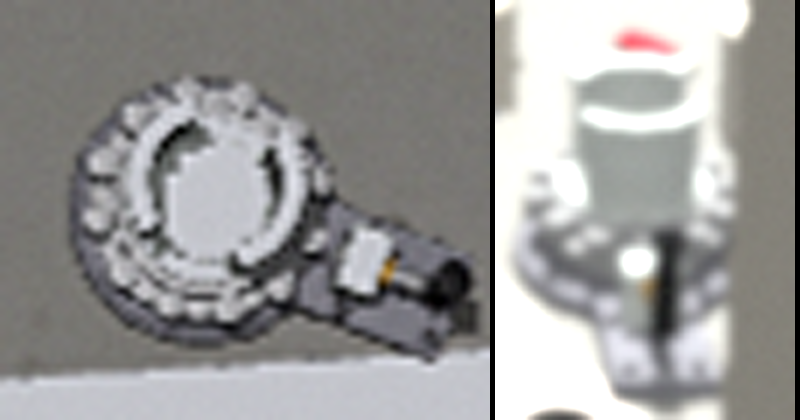

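Request:
drive_tool(rows=[{"dx":-2.5,"dy":-3,"dz":-3.2,"wz":3},{"dx":-2.5,"dy":-3,"dz":-3.2,"wz":3},{"dx":-2.5,"dy":-3,"dz":-3.2,"wz":3},{"dx":-2.5,"dy":-3,"dz":-3.2,"wz":3},{"dx":-2.5,"dy":-3,"dz":-3.2,"wz":3},{"dx":-5.1,"dy":-6.2,"dz":-3.2,"wz":8},{"dx":-5.1,"dy":-6.2,"dz":-3.2,"wz":8},{"dx":-5.1,"dy":-6.2,"dz":-3.2,"wz":8},{"dx":-5.1,"dy":-6.2,"dz":-3.2,"wz":8},{"dx":-5.1,"dy":-6.2,"dz":-3.2,"wz":8},{"dx":-6.6,"dy":-11,"dz":-3.2,"wz":15},{"dx":-6.6,"dy":-11,"dz":-3.2,"wz":15},{"dx":-6.6,"dy":-11,"dz":-3.2,"wz":15},{"dx":-6.6,"dy":-11,"dz":-3.2,"wz":15},{"dx":-6.6,"dy":-11,"dz":-3.2,"wz":15},{"dx":-6.6,"dy":-11,"dz":-3.2,"wz":17.2},{"dx":-6.6,"dy":-11,"dz":-3.2,"wz":17.2},{"dx":-6.6,"dy":-11,"dz":-3.2,"wz":17.2},{"dx":-6.6,"dy":-11,"dz":-3.2,"wz":17.2},{"dx":-6.6,"dy":-11,"dz":-3.2,"wz":17.2}])

```text
invalid input at $.rows[0]: expected keys dx, dy, dz, wx, wy, wz, hand
```

```bash
cat >> h.py <<'E'
def to(x,y,z,yaw=None):
    """units from current pose; yaw = world angle (deg) of tool y"""
    o=bot.get_obs(); p=np.array(o['eef_pos']); M=R.from_quat(o['tool_rot']).as_matrix()
    d=M.T@(np.array([x,y,z])-p)/.05; w=[0,0,0]
    if yaw is not None:
        c,s=np.cos(np.radians(yaw)),np.sin(np.radians(yaw)); T=np.array([[s,c,0],[-c,s,0],[0,0,-1]])
        T=np.c_[np.array([-(-s),-c,0])*1,np.array([c,s,0]),np.array([0,0,-1])]
        T[:,0]=np.cross(T[:,1],T[:,2]); w=np.degrees(R.from_matrix(M.T@T).as_rotvec())/5
    print('d',d.round(2),'w',np.round(w,2))
E
python3 - <<'E'
from h import *
st(); a=np.load('a0.npy'); 
# precise centres from the averaged top picture
g=a.mean(2)
def blob(c,h,dark,th):
    u,v=c; s=cv2.resize(g[v-h:v+h,u-h:u+h],None,fx=8,fy=8,interpolation=cv2.INTER_CUBIC)
    m=((s<th) if dark else (s>th)).astype(np.uint8); cs,_=cv2.findContours(m,cv2.RETR_EXTERNAL,cv2.CHAIN_APPROX_NONE)
    k=max(cs,key=cv2.contourArea); (cx,cy),ax,an=cv2.fitEllipse(k); return np.array([(cx+.5)/8-.5+u-h,(cy+.5)/8-.5+v-h]),np.array(ax)/8
for n,c,h,th,z in [('ret',(291,271),14,0,.007),('lens',(320,273),14,0,.009),('sp1',(291,243),14,0,.007),('sp2',(322,244),14,0,.007),('sp3',(349,272),14,0,.007),('knob',(372,236),9,0,.0465),('handle',(350,205),6,0,.072)]:
    u,v=c; bg=np.median(g[v-h:v+h,u-h:u+h]); mn=g[v-h:v+h,u-h:u+h].min(); t=(bg+mn)/2 if n in('ret','lens','knob','handle') else bg-6
    e,ax=blob(c,h,True,t); print(n,round(bg),round(mn),e.round(2),ax.round(1),pix2w('top',[e],z)[0].round(4))
E
```

```text
t 1.0 p [0.1539 0.4757 0.2423] q [0.156 0.988 0.    0.   ] f [ 0.7 -0.6  0.1] w 0.0856 g 0.0 j [ 1.258  0.241  0.005  1.335 -0.     1.571]
ret 152 5 [291.09 270.78] [16.1 16.2] [ 0.3849 -0.2026  0.007 ]
lens 152 76 [319.1  273.45] [16.1 16.7] [ 0.3761 -0.2774  0.009 ]
sp1 152 97 [289.81 243.4 ] [16.9 17.3] [ 0.4585 -0.2008  0.007 ]
sp2 152 103 [321.93 244.29] [17.4 17.5] [ 0.4541 -0.2874  0.007 ]
sp3 152 100 [349.09 272.39] [17.  18.2] [ 0.3768 -0.3585  0.007 ]
knob 104 0 [371.69 236.13] [13.  13.8] [ 0.471  -0.4161  0.0465]
handle 81 1 [348.61 206.32] [8.1 8.4] [ 0.5484 -0.3543  0.072 ]
```

Request:
drive_tool(rows=[{"dx":-2.5,"dy":-3,"dz":-3.2,"wx":0,"wy":0,"wz":4,"hand":85},{"dx":-2.5,"dy":-3,"dz":-3.2,"wx":0,"wy":0,"wz":4,"hand":85},{"dx":-2.5,"dy":-3,"dz":-3.2,"wx":0,"wy":0,"wz":4,"hand":85},{"dx":-2.5,"dy":-3,"dz":-3.2,"wx":0,"wy":0,"wz":4,"hand":85},{"dx":-2.5,"dy":-3,"dz":-3.2,"wx":0,"wy":0,"wz":4,"hand":85},{"dx":-5.1,"dy":-6.2,"dz":-3.2,"wx":0,"wy":0,"wz":8,"hand":85},{"dx":-5.1,"dy":-6.2,"dz":-3.2,"wx":0,"wy":0,"wz":8,"hand":85},{"dx":-5.1,"dy":-6.2,"dz":-3.2,"wx":0,"wy":0,"wz":8,"hand":85},{"dx":-5.1,"dy":-6.2,"dz":-3.2,"wx":0,"wy":0,"wz":8,"hand":85},{"dx":-6.6,"dy":-11,"dz":-3.2,"wx":0,"wy":0,"wz":17.2,"hand":85},{"dx":-6.6,"dy":-11,"dz":-3.2,"wx":0,"wy":0,"wz":17.2,"hand":85},{"dx":-6.6,"dy":-11,"dz":-3.2,"wx":0,"wy":0,"wz":17.2,"hand":85},{"dx":-6.6,"dy":-11,"dz":-3.2,"wx":0,"wy":0,"wz":17.2,"hand":85},{"dx":-6.6,"dy":-11,"dz":-3.2,"wx":0,"wy":0,"wz":17.2,"hand":85},{"dx":-6.6,"dy":-11,"dz":-3.2,"wx":0,"wy":0,"wz":17.2,"hand":85},{"dx":-6.6,"dy":-11,"dz":-3.2,"wx":0,"wy":0,"wz":17.2,"hand":85},{"dx":-6.6,"dy":-11,"dz":-3.2,"wx":0,"wy":0,"wz":17.2,"hand":85}])

```text
clock: 2.7
eef_pos: [0.2985, -0.1483, 0.4024]
tool_rot: [0.787, 0.617, 0.0, -0.0]
ft_force: [-0.3, 0.1, 0.2]
grip_width: 0.0847
grasp_force: 0.0
```

Run:
```python
from h import *
st(); to(.5484,-.3543,.2,-14)
p=[.5484,-.3543,.072]
print(w2pix('top',[p,[.54,-.35,.04]]))
a=np.load('a0.npy').mean(2)
# cell lip fit: radial gradient sum over centre, radius 33mm at z .087 and plate r48 z .039
Z=cv2.GaussianBlur(a,(0,0),.7)
def samp(c,r,z):
    t=np.linspace(0,2*np.pi,180); P=np.c_[c[0]+r*np.cos(t),c[1]+r*np.sin(t),np.full(180,z)]; q=w2pix('top',P).astype(np.float32)
    return cv2.remap(Z.astype(np.float32),q[:,0].reshape(1,-1),q[:,1].reshape(1,-1),cv2.INTER_CUBIC)[0]
for r,z in((.033,.087),):
  best=[]
  for x in np.arange(.57,.605,.001):
    for y in np.arange(-.285,-.25,.001):
      best.append((np.mean(samp((x,y),r-.0025,z)-samp((x,y),r+.0025,z)),x,y))
  best.sort(reverse=True); print([np.round(b,3) for b in best[:6]])
c=best[0][1:]; 
for r in(.0265,.028,.030): print(r,samp(c,r,.087)[::6].astype(int))
h=np.array([.5484,-.3543]); d=np.array(c)-h; print(np.hypot(*d),np.degrees(np.arctan2(d[1],d[0])))
```

```text
t 2.7 p [ 0.2985 -0.1483  0.4024] q [ 0.787  0.617  0.    -0.   ] f [-0.3  0.1  0.2] w 0.0847 g 0.0 j [-4.620e-01 -1.070e-01  4.000e-02  1.718e+00  1.000e-03  1.350e+00]
d [-2.81  5.84  4.04] w [-0.   -0.01  0.04]
[[348.59913394 206.30317206]
 [345.49626328 210.85758716]]
[array([36.437,  0.591, -0.269]), array([36.287,  0.592, -0.269]), array([35.376,  0.592, -0.27 ]), array([34.903,  0.59 , -0.269]), array([34.88 ,  0.591, -0.268]), array([34.605,  0.593, -0.269])]
0.0265 [126 125 148 146 139 129 130 119 120 123 113 121 149 152 152 148 144 140
 144 136 138 138 146 145 154 135 122 113 115 118]
0.028 [127 122 152 155 154 150 148 141 140 143 130  96 135 148 148 139 135 149
 152 149 154 153 158 154 155 142 122 113 119 122]
0.03 [126 119 145 152 148 154 156 150 151 156 144  72 112 138 141 125 118 152
 153 149 145 141 145 141 142 144 119 113 123 128]
0.0953459490487142 63.46182301396864
```

Request:
drive_tool(rows=[{"dx":-2.8,"dy":5.8,"dz":4.0,"wx":0,"wy":0,"wz":2.5,"hand":35},{"dx":-2.8,"dy":5.8,"dz":4.0,"wx":0,"wy":0,"wz":2.5,"hand":35},{"dx":-2.8,"dy":5.8,"dz":4.0,"wx":0,"wy":0,"wz":2.5,"hand":35},{"dx":-2.8,"dy":5.8,"dz":4.0,"wx":0,"wy":0,"wz":2.5,"hand":35},{"dx":-2.8,"dy":5.84,"dz":4.0,"wx":0,"wy":0,"wz":2.5,"hand":35},{"dx":-2.8,"dy":5.84,"dz":4.0,"wx":0,"wy":0,"wz":2.5,"hand":35},{"dx":-2.8,"dy":5.84,"dz":4.0,"wx":0,"wy":0,"wz":2.5,"hand":35},{"dx":-2.8,"dy":5.84,"dz":4.0,"wx":0,"wy":0,"wz":2.5,"hand":35},{"dx":-2.8,"dy":5.84,"dz":4.0,"wx":0,"wy":0,"wz":2.5,"hand":35},{"dx":-2.8,"dy":5.84,"dz":5.5,"wx":0,"wy":0,"wz":2.5,"hand":35},{"dx":-2.8,"dy":5.84,"dz":6.3,"wx":0,"wy":0,"wz":2.5,"hand":35},{"dx":-2.8,"dy":5.84,"dz":6.8,"wx":0,"wy":0,"wz":2.5,"hand":35},{"dx":-2.8,"dy":5.84,"dz":6.8,"wx":0,"wy":0,"wz":2.5,"hand":35},{"dx":-2.8,"dy":5.84,"dz":6.8,"wx":0,"wy":0,"wz":2.5,"hand":35}])

```text
clock: 4.1
eef_pos: [0.5492, -0.3532, 0.0635]
tool_rot: [0.849, 0.528, -0.0, -0.0]
ft_force: [0.1, -0.1, 1.2]
grip_width: 0.0349
grasp_force: 0.0
```

Run:
```python
from h import *
st(); a=snap('top'); b=snap('scene'); A=cv2.resize(a[170:235,300:380,::-1],None,fx=6,fy=6,interpolation=cv2.INTER_CUBIC); B=cv2.resize(b[180:275,285:340,::-1],None,fx=4.1,fy=4.1,interpolation=cv2.INTER_CUBIC)
C=np.zeros((390,720,3),np.uint8); C[:,:480]=A; C[:B.shape[0],485:485+B.shape[1]]=B; cv2.imwrite('pics/pin.png',C)
```

```text
t 4.1 p [ 0.5492 -0.3532  0.0635] q [ 0.849  0.528 -0.    -0.   ] f [ 0.1 -0.1  1.2] w 0.0349 g 0.0 j [-0.572  0.659  0.18   1.092  0.     1.457]
```

View pics/pin.png

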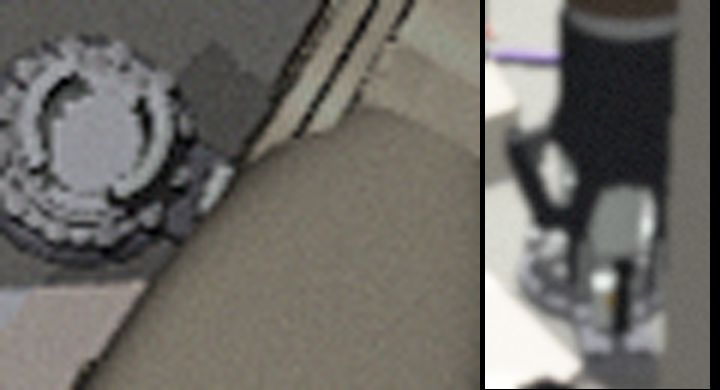

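Request:
drive_tool(rows=[{"dx":0,"dy":0,"dz":0.1,"wx":0,"wy":0,"wz":0,"hand":20},{"dx":0,"dy":0,"dz":0.1,"wx":0,"wy":0,"wz":0,"hand":8},{"dx":0,"dy":0,"dz":0.1,"wx":0,"wy":0,"wz":0,"hand":8},{"dx":0,"dy":0,"dz":0.1,"wx":0,"wy":0,"wz":0,"hand":8},{"dx":0,"dy":0,"dz":0.1,"wx":0,"wy":0,"wz":0,"hand":8}])

```text
clock: 4.7
eef_pos: [0.5515, -0.3567, 0.0602]
tool_rot: [0.85, 0.527, 0.002, 0.003]
ft_force: [4.9, -0.2, 1.4]
grip_width: 0.0095
grasp_force: 58.5
```

Request:
drive_tool(rows=[{"dx":0.06,"dy":0.03,"dz":0,"wx":0,"wy":0,"wz":0,"hand":8},{"dx":0.12,"dy":0.06,"dz":0,"wx":0,"wy":0,"wz":0,"hand":8},{"dx":0.18,"dy":0.06,"dz":0,"wx":0,"wy":0,"wz":0,"hand":8},{"dx":0.24,"dy":0.06,"dz":0,"wx":0,"wy":0,"wz":0,"hand":8},{"dx":0.28,"dy":0.06,"dz":0,"wx":0,"wy":0,"wz":0,"hand":8},{"dx":0.28,"dy":0.06,"dz":0,"wx":0,"wy":0,"wz":0,"hand":8},{"dx":0.28,"dy":0.06,"dz":0,"wx":0,"wy":0,"wz":0,"hand":8}])

```text
clock: 5.4
eef_pos: [0.5569, -0.3446, 0.06]
tool_rot: [0.85, 0.527, -0.0, 0.001]
ft_force: [-3.3, 0.0, 10.5]
grip_width: 0.0095
grasp_force: 59.3
```

Request:
drive_tool(rows=[{"dx":0.05,"dy":0,"dz":0,"wx":0,"wy":0,"wz":0,"hand":8},{"dx":0.1,"dy":0,"dz":0,"wx":0,"wy":0,"wz":0,"hand":8},{"dx":0.1,"dy":0,"dz":0,"wx":0,"wy":0,"wz":0,"hand":8}])

```text
clock: 5.7
eef_pos: [0.5574, -0.3434, 0.0601]
tool_rot: [0.851, 0.526, -0.003, 0.003]
ft_force: [-7.9, -6.2, 9.6]
grip_width: 0.0097
grasp_force: 59.3
```

Request:
drive_tool(rows=[{"dx":0,"dy":0,"dz":0,"wx":0,"wy":0,"wz":0,"hand":35},{"dx":0,"dy":0,"dz":0,"wx":0,"wy":0,"wz":0,"hand":35},{"dx":0,"dy":0,"dz":-1,"wx":0,"wy":0,"wz":0,"hand":35},{"dx":0,"dy":0,"dz":-2,"wx":0,"wy":0,"wz":0,"hand":58},{"dx":-1,"dy":-1,"dz":-2.8,"wx":0,"wy":0,"wz":-2,"hand":58},{"dx":-1,"dy":-3,"dz":-2.8,"wx":0,"wy":0,"wz":-2,"hand":58},{"dx":-1,"dy":-3,"dz":-2.8,"wx":0,"wy":0,"wz":-2,"hand":58},{"dx":-1,"dy":-3,"dz":-2.8,"wx":0,"wy":0,"wz":-2,"hand":58},{"dx":-1,"dy":-3,"dz":-2.8,"wx":0,"wy":0,"wz":-2,"hand":58}])

```text
clock: 6.6
eef_pos: [0.4001, -0.3162, 0.1979]
tool_rot: [0.801, 0.598, -0.0, -0.001]
ft_force: [-0.3, -0.7, -0.3]
grip_width: 0.058
grasp_force: 0.0
```

Run:
```python
from h import *
st(); print(bot.tip_extent)
a=np.mean([bot.camera('top').astype(float) for _ in range(6)],0); np.save('a1.npy',a)
C=cv2.resize(a[160:260,270:400,::-1],None,fx=6,fy=6,interpolation=cv2.INTER_CUBIC); cv2.imwrite('pics/locked.png',np.clip(C*1.2,0,255).astype(np.uint8))
Z=cv2.GaussianBlur(a.mean(2),(0,0),.6).astype(np.float32)
def samp(c,r,z,n=180):
    t=np.linspace(0,2*np.pi,n,endpoint=False); P=np.c_[c[0]+r*np.cos(t),c[1]+r*np.sin(t),np.full(n,z)]; q=w2pix('top',P).astype(np.float32)
    return cv2.remap(Z,q[:,0].reshape(1,-1),q[:,1].reshape(1,-1),cv2.INTER_CUBIC)[0]
best=[]
for x in np.arange(.58,.602,.001):
    for y in np.arange(-.28,-.258,.001):
      best.append((np.mean(samp((x,y),.0305,.087)-samp((x,y),.0355,.087)),x,y))
best.sort(reverse=True); print([np.round(b,3) for b in best[:4]]); c=best[0][1:]
# slot angle: rim brightness at r 26..32, correlated with two 60deg windows
p=np.mean([samp(c,r,.087,360) for r in(.028,.030,.031)],0); q=p+np.roll(p,180); q-=q.mean()
w=np.zeros(360); w[np.arange(-28,29)]=1; w[np.arange(152,209)]=1; w-=w.mean()
s=[-(np.roll(w,k)*p).sum() for k in range(-90,90)]; k=np.argsort(s)[::-1][:5]-90; print('slot yaw',k,np.round(np.sort(s)[::-1][:5]))
print(p[::10].astype(int))
```

```text
t 6.6 p [ 0.4001 -0.3162  0.1979] q [ 0.801  0.598 -0.    -0.001] f [-0.3 -0.7 -0.3] w 0.058 g 0.0 j [-0.669  0.285 -0.053  1.234  0.     1.19 ]
0.011
[array([37.703,  0.59 , -0.269]), array([37.515,  0.59 , -0.268]), array([37.479,  0.591, -0.269]), array([37.187,  0.589, -0.268])]
slot yaw [-3 -2 -4 -1 -5] [1899. 1898. 1888. 1883. 1865.]
[127 108 124 124 150 151 152 154 149 147 150 151 151 151  92  98 139 131
 143 148  62 140 150 143 142 135 145 146 136 148 149 136 139 108 120  85]
```

View pics/locked.png

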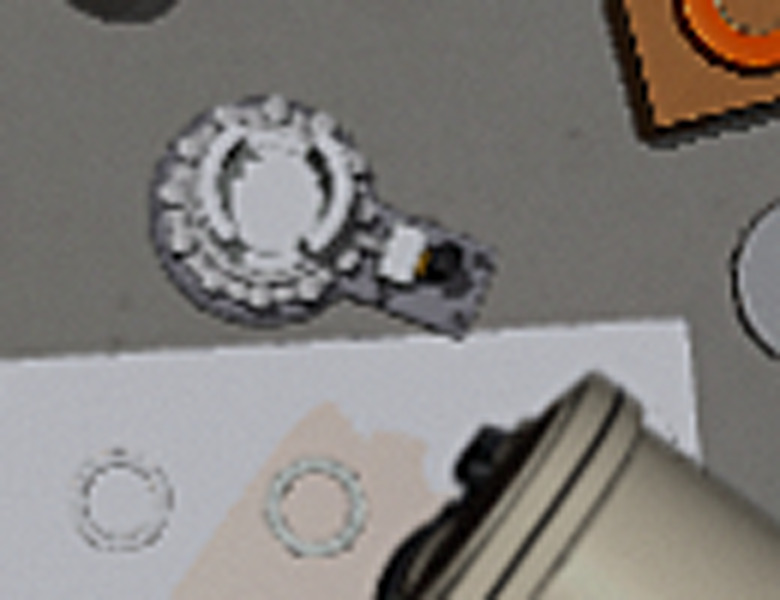

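Run:
```python
from h import *
to(.4585,-.2008,.10,-9); to(.4585,-.2008,.011,-9)
a=np.load('a1.npy').mean(2)
# spacer centres by ring correlation: edges at outer/inner radius are darker thin lines
Z=cv2.GaussianBlur(a,(0,0),.5).astype(np.float32)
def samp(c,r,z,n=90):
    t=np.linspace(0,2*np.pi,n,endpoint=False); P=np.c_[c[0]+r*np.cos(t),c[1]+r*np.sin(t),np.full(n,z)]; q=w2pix('top',P).astype(np.float32)
    return cv2.remap(Z,q[:,0].reshape(1,-1),q[:,1].reshape(1,-1),cv2.INTER_CUBIC)[0]
a0=np.load('a0.npy').mean(2)
for im,nm,c0 in((a0,'sp1',(.4585,-.2008)),(a0,'sp2',(.4541,-.2874)),(a0,'sp3',(.3768,-.3585)),(a0,'ret',(.3849,-.2026)),(a0,'lens',(.3761,-.2774))):
    Z=cv2.GaussianBlur(im,(0,0),.5).astype(np.float32); L=[]
    for dx in np.arange(-.005,.0051,.0005):
        for dy in np.arange(-.005,.0051,.0005):
            c=(c0[0]+dx,c0[1]+dy)
            s=samp(c,.0255,.007).mean()-samp(c,.0215,.007).mean() if nm!='lens' else samp(c,.025,.009).mean()-samp(c,.02,.009).mean()
            L.append((s,)+c)
    L.sort(reverse=True); print(nm,np.mean(L[:5],0).round(4))
```

```text
d [2.55 0.39 1.94] w [-0.   -0.   -1.47]
d [2.55 0.39 3.72] w [-0.   -0.   -1.47]
sp1 [14.2597  0.4592 -0.2007]
sp2 [12.7589  0.4543 -0.288 ]Traceback (most recent call last):
  File "<stdin>", line 15, in <module>
  File "<stdin>", line 7, in samp
  File "h.py", line 15, in w2pix
    K,k,o,Rm=cal(n); q=(np.atleast_2d(P)-o)@Rm; s=np.c_[q[:,0],-q[:,1]]/-q[:,2:]
             ~~~^^^
  File "h.py", line 5, in cal
    c=bot.get_calibration(n); f=210/np.tan(np.radians(c['vfov'])/2)
ValueError: time passes only in moves, steps and waits
```

Request:
drive_tool(rows=[{"dx":2.56,"dy":0.39,"dz":1.9,"wx":0,"wy":0,"wz":-1.47,"hand":58},{"dx":2.56,"dy":0.39,"dz":1.9,"wx":0,"wy":0,"wz":-1.47,"hand":58},{"dx":2.56,"dy":0.39,"dz":1.9,"wx":0,"wy":0,"wz":-1.47,"hand":58},{"dx":2.56,"dy":0.4,"dz":1.9,"wx":0,"wy":0,"wz":-1.47,"hand":58},{"dx":2.56,"dy":0.4,"dz":2.8,"wx":0,"wy":0,"wz":-1.47,"hand":58},{"dx":2.56,"dy":0.4,"dz":3.4,"wx":0,"wy":0,"wz":-1.47,"hand":58},{"dx":2.56,"dy":0.4,"dz":3.68,"wx":0,"wy":0,"wz":-1.47,"hand":58},{"dx":2.56,"dy":0.4,"dz":3.68,"wx":0,"wy":0,"wz":-1.47,"hand":58},{"dx":2.56,"dy":0.4,"dz":3.68,"wx":0,"wy":0,"wz":-1.47,"hand":40},{"dx":2.56,"dy":0.4,"dz":3.68,"wx":0,"wy":0,"wz":-1.47,"hand":40},{"dx":2.56,"dy":0.4,"dz":3.68,"wx":0,"wy":0,"wz":-1.47,"hand":40},{"dx":2.56,"dy":0.4,"dz":3.68,"wx":0,"wy":0,"wz":-1.47,"hand":40}])

```text
clock: 8.1
eef_pos: [0.4591, -0.2009, 0.0143]
tool_rot: [0.761, 0.649, 0.0, 0.001]
ft_force: [-0.1, -0.3, -0.1]
grip_width: 0.041
grasp_force: 55.8
```

```bash
sed -i 's/^def cal(n):/import functools\n@functools.lru_cache(None)\ndef cal(n):/' h.py
python3 - <<'E'
from h import *
st(); to(.5905,-.269,.15,-9)
E
```

```text
t 8.1 p [ 0.4591 -0.2009  0.0143] q [0.761 0.649 0.    0.001] f [-0.1 -0.3 -0.1] w 0.041 g 55.80595314502716 j [-0.413  0.463 -0.332  0.774 -0.     1.317]
d [-0.93  2.82 -2.71] w [ 0.02  0.01 -0.02]
```

Request:
drive_tool(rows=[{"dx":0,"dy":0,"dz":-1,"wx":0,"wy":0,"wz":0,"hand":40},{"dx":0,"dy":0,"dz":-2,"wx":0,"wy":0,"wz":0,"hand":40},{"dx":-0.2,"dy":0.7,"dz":-2.7,"wx":0,"wy":0,"wz":0,"hand":40},{"dx":-0.5,"dy":1.6,"dz":-2.7,"wx":0,"wy":0,"wz":0,"hand":40},{"dx":-0.8,"dy":2.4,"dz":-2.7,"wx":0,"wy":0,"wz":0,"hand":40},{"dx":-0.93,"dy":2.82,"dz":-2.7,"wx":0,"wy":0,"wz":0,"hand":40},{"dx":-0.93,"dy":2.82,"dz":-2.7,"wx":0,"wy":0,"wz":0,"hand":40},{"dx":-0.93,"dy":2.82,"dz":-2.0,"wx":0,"wy":0,"wz":0,"hand":40},{"dx":-0.93,"dy":2.82,"dz":-2.0,"wx":0,"wy":0,"wz":0,"hand":40}])

```text
clock: 9.0
eef_pos: [0.5862, -0.2668, 0.1088]
tool_rot: [0.761, 0.649, -0.002, -0.005]
ft_force: [-0.2, 0.2, -1.4]
grip_width: 0.0416
grasp_force: 56.0
```

Run:
```python
from h import *
st(); to(.5905,-.269,.11,-9)
a=np.mean([bot.camera('top').astype(float) for _ in range(3)],0);b=np.mean([bot.camera('scene').astype(float) for _ in range(3)],0)
A=cv2.resize(a[160:230,280:360,::-1],None,fx=5.5,fy=5.5,interpolation=cv2.INTER_CUBIC); B=cv2.resize(b[190:275,285:340,::-1],None,fx=6,fy=6,interpolation=cv2.INTER_CUBIC)
C=np.zeros((520,790,3)); C[:385,:440]=A; C[:510,445:775]=B; cv2.imwrite('pics/over.png',np.clip(C,0,255).astype(np.uint8))
```

```text
t 9.0 p [ 0.5862 -0.2668  0.1088] q [ 0.761  0.649 -0.002 -0.005] f [-0.2  0.2 -1.4] w 0.0416 g 55.982855558395386 j [-0.427  0.611  0.22   1.189  0.     1.302]
d [-0.03  0.09 -0.02] w [-0.11 -0.03 -0.01]
```

View pics/over.png

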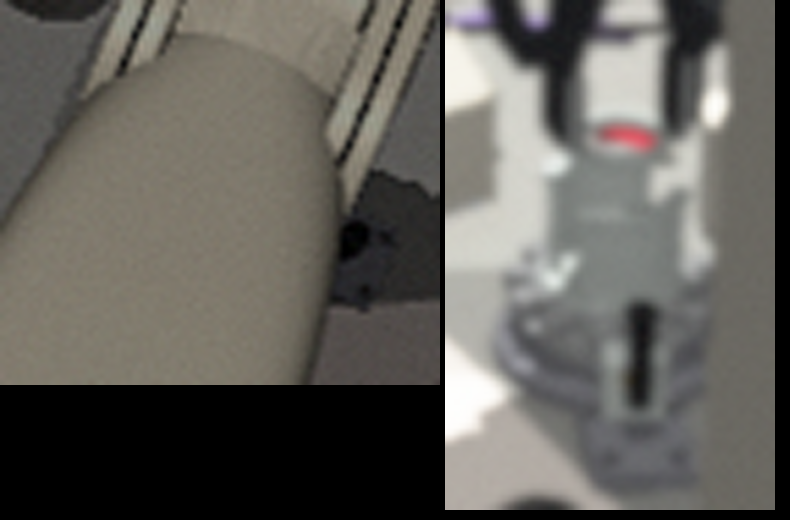

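Request:
drive_tool(rows=[{"dx":0,"dy":0,"dz":0,"wx":0,"wy":0,"wz":0,"hand":40},{"dx":0,"dy":0,"dz":0,"wx":0,"wy":0,"wz":0,"hand":40},{"dx":0,"dy":0,"dz":0.2,"wx":0,"wy":0,"wz":0,"hand":40},{"dx":0,"dy":0,"dz":0.4,"wx":0,"wy":0,"wz":0,"hand":40},{"dx":0,"dy":0,"dz":0.5,"wx":0,"wy":0,"wz":0,"hand":40},{"dx":0,"dy":0,"dz":0.5,"wx":0,"wy":0,"wz":0,"hand":40}])

```text
clock: 9.9
eef_pos: [0.589, -0.2681, 0.0862]
tool_rot: [0.761, 0.649, -0.001, -0.002]
ft_force: [-0.5, 0.1, -1.2]
grip_width: 0.0409
grasp_force: 50.6
```

Request:
drive_tool(rows=[{"dx":0,"dy":0,"dz":0.2,"wx":0,"wy":0,"wz":0,"hand":40},{"dx":0,"dy":0,"dz":0.35,"wx":0,"wy":0,"wz":0,"hand":40},{"dx":0,"dy":0,"dz":0.45,"wx":0,"wy":0,"wz":0,"hand":40},{"dx":0,"dy":0,"dz":0.5,"wx":0,"wy":0,"wz":0,"hand":40},{"dx":0,"dy":0,"dz":0.5,"wx":0,"wy":0,"wz":0,"hand":40}])

```text
clock: 10.4
eef_pos: [0.5898, -0.2685, 0.0627]
tool_rot: [0.761, 0.649, -0.0, -0.0]
ft_force: [0.1, 0.0, 1.0]
grip_width: 0.041
grasp_force: 55.9
```

Request:
drive_tool(rows=[{"dx":0,"dy":0,"dz":0.05,"wx":0,"wy":0,"wz":0,"hand":40},{"dx":0,"dy":0,"dz":0.05,"wx":0,"wy":0,"wz":0,"hand":40},{"dx":0,"dy":0,"dz":0.05,"wx":0,"wy":0,"wz":0,"hand":40}])

```text
clock: 10.7
eef_pos: [0.5903, -0.2687, 0.061]
tool_rot: [0.761, 0.649, 0.0, 0.0]
ft_force: [-0.3, 0.8, 0.2]
grip_width: 0.0413
grasp_force: 55.9
```

Request:
drive_tool(rows=[{"dx":0,"dy":0,"dz":0.04,"wx":0,"wy":0,"wz":0,"hand":40},{"dx":0,"dy":0,"dz":0.04,"wx":0,"wy":0,"wz":0,"hand":50},{"dx":0,"dy":0,"dz":0.04,"wx":0,"wy":0,"wz":0,"hand":58},{"dx":0,"dy":0,"dz":0.04,"wx":0,"wy":0,"wz":0,"hand":58},{"dx":0,"dy":0,"dz":-0.4,"wx":0,"wy":0,"wz":0,"hand":58},{"dx":0,"dy":0,"dz":-1.2,"wx":0,"wy":0,"wz":0,"hand":58},{"dx":0,"dy":0,"dz":-2,"wx":0,"wy":0,"wz":0,"hand":58},{"dx":0,"dy":0,"dz":-2,"wx":0,"wy":0,"wz":0,"hand":58}])

```text
clock: 11.5
eef_pos: [0.5939, -0.2703, 0.1684]
tool_rot: [0.761, 0.649, 0.003, 0.006]
ft_force: [0.6, 0.3, 0.9]
grip_width: 0.0579
grasp_force: 0.0
```

Run:
```python
from h import *
st(); a=np.mean([bot.camera('top').astype(float) for _ in range(4)],0);b=np.mean([bot.camera('scene').astype(float) for _ in range(3)],0)
np.save('a2.npy',a);np.save('b2.npy',b)
A=cv2.resize(a[165:300,255:400,::-1],None,fx=3,fy=3,interpolation=cv2.INTER_CUBIC); B=cv2.resize(b[205:335,220:340,::-1],None,fx=3,fy=3,interpolation=cv2.INTER_CUBIC)
C=np.zeros((410,800,3)); C[:405,:435]=A; C[:390,440:800]=B; cv2.imwrite('pics/s1.png',np.clip(C,0,255).astype(np.uint8))
```

```text
t 11.5 p [ 0.5939 -0.2703  0.1684] q [0.761 0.649 0.003 0.006] f [0.6 0.3 0.9] w 0.0579 g 0.0 j [-0.427  0.572  0.311  1.297  0.     1.302]
```

View pics/s1.png

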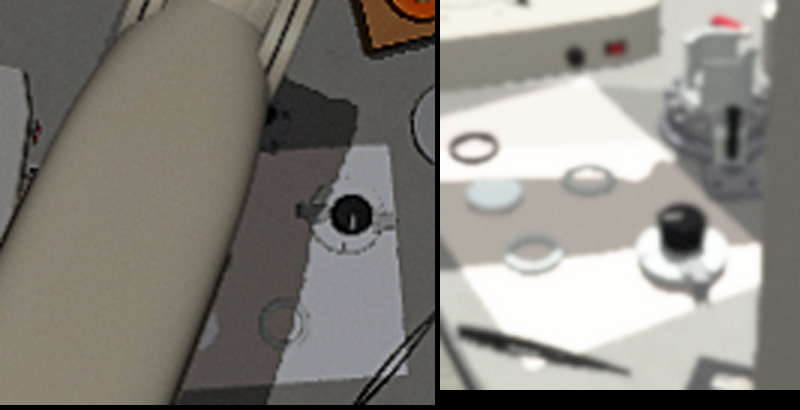

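Request:
drive_tool(rows=[{"dx":-0.3,"dy":-0.9,"dz":0,"wx":0,"wy":0,"wz":0,"hand":58},{"dx":-0.55,"dy":-1.8,"dz":0,"wx":0,"wy":0,"wz":0,"hand":58},{"dx":-0.8,"dy":-2.63,"dz":0.8,"wx":0,"wy":0,"wz":0,"hand":58},{"dx":-0.8,"dy":-2.63,"dz":1.6,"wx":0,"wy":0,"wz":0,"hand":58},{"dx":-0.8,"dy":-2.63,"dz":2.3,"wx":0,"wy":0,"wz":0,"hand":58},{"dx":-0.8,"dy":-2.63,"dz":2.8,"wx":0,"wy":0,"wz":0,"hand":58},{"dx":-0.8,"dy":-2.63,"dz":2.95,"wx":0,"wy":0,"wz":0,"hand":58},{"dx":-0.8,"dy":-2.63,"dz":2.95,"wx":0,"wy":0,"wz":0,"hand":58},{"dx":-0.8,"dy":-2.63,"dz":2.95,"wx":0,"wy":0,"wz":0,"hand":58}])

```text
clock: 12.75
eef_pos: [0.4548, -0.2878, 0.0141]
tool_rot: [0.761, 0.649, 0.0, 0.001]
ft_force: [0.4, 0.7, -0.2]
grip_width: 0.058
grasp_force: 0.0
```

Run:
```python
from h import *
st(); to(.4543,-.288,.013,-9)
```

```text
t 12.75 p [ 0.4548 -0.2878  0.0141] q [0.761 0.649 0.    0.001] f [ 0.4  0.7 -0.2] w 0.058 g 0.0 j [-0.564  0.521 -0.228  0.821 -0.     1.165]
d [-0.   -0.01  0.02] w [ 0.01  0.01 -0.01]
```

Request:
drive_tool(rows=[{"dx":0,"dy":0,"dz":0,"wx":0,"wy":0,"wz":0,"hand":40},{"dx":0,"dy":0,"dz":0,"wx":0,"wy":0,"wz":0,"hand":40},{"dx":0,"dy":0,"dz":0,"wx":0,"wy":0,"wz":0,"hand":40},{"dx":0,"dy":0,"dz":0,"wx":0,"wy":0,"wz":0,"hand":40},{"dx":0,"dy":0,"dz":-0.8,"wx":0,"wy":0,"wz":0,"hand":40},{"dx":0,"dy":0,"dz":-1.8,"wx":0,"wy":0,"wz":0,"hand":40},{"dx":0.2,"dy":0.6,"dz":-2.4,"wx":0,"wy":0,"wz":0,"hand":40},{"dx":0.4,"dy":1.4,"dz":-2.4,"wx":0,"wy":0,"wz":0,"hand":40},{"dx":0.7,"dy":2.2,"dz":-2.4,"wx":0,"wy":0,"wz":0,"hand":40},{"dx":0.8,"dy":2.63,"dz":-2.4,"wx":0,"wy":0,"wz":0,"hand":40},{"dx":0.8,"dy":2.63,"dz":-2.0,"wx":0,"wy":0,"wz":0,"hand":40},{"dx":0.8,"dy":2.63,"dz":-2.0,"wx":0,"wy":0,"wz":0,"hand":40},{"dx":0.8,"dy":2.63,"dz":-2.0,"wx":0,"wy":0,"wz":0,"hand":40}])

```text
clock: 14.05
eef_pos: [0.5895, -0.2684, 0.1133]
tool_rot: [0.761, 0.649, -0.0, -0.001]
ft_force: [0.2, 0.4, 0.1]
grip_width: 0.0407
grasp_force: 45.7
```

Run:
```python
from h import *
st(); to(.5905,-.269,.067,-9)
```

```text
t 14.05 p [ 0.5895 -0.2684  0.1133] q [ 0.761  0.649 -0.    -0.001] f [0.2 0.4 0.1] w 0.0407 g 45.690847635269165 j [-0.427  0.609  0.227  1.191 -0.     1.302]
d [-0.01  0.02  0.93] w [-0.02 -0.   -0.01]
```

Request:
drive_tool(rows=[{"dx":0,"dy":0,"dz":0.2,"wx":0,"wy":0,"wz":0,"hand":40},{"dx":0,"dy":0,"dz":0.4,"wx":0,"wy":0,"wz":0,"hand":40},{"dx":0,"dy":0,"dz":0.6,"wx":0,"wy":0,"wz":0,"hand":40},{"dx":0,"dy":0,"dz":0.8,"wx":0,"wy":0,"wz":0,"hand":40},{"dx":0,"dy":0,"dz":0.92,"wx":0,"wy":0,"wz":0,"hand":40},{"dx":0,"dy":0,"dz":0.92,"wx":0,"wy":0,"wz":0,"hand":40},{"dx":0,"dy":0,"dz":0.92,"wx":0,"wy":0,"wz":0,"hand":40}])

```text
clock: 14.75
eef_pos: [0.5901, -0.2687, 0.0669]
tool_rot: [0.761, 0.649, -0.0, -0.0]
ft_force: [0.4, 0.1, 0.3]
grip_width: 0.041
grasp_force: 50.8
```

Request:
drive_tool(rows=[{"dx":0,"dy":0,"dz":0.01,"wx":0,"wy":0,"wz":0,"hand":50},{"dx":0,"dy":0,"dz":0.01,"wx":0,"wy":0,"wz":0,"hand":58},{"dx":0,"dy":0,"dz":0.01,"wx":0,"wy":0,"wz":0,"hand":58},{"dx":0,"dy":0,"dz":-0.4,"wx":0,"wy":0,"wz":0,"hand":58},{"dx":0,"dy":0,"dz":-1.2,"wx":0,"wy":0,"wz":0,"hand":58},{"dx":0,"dy":0,"dz":-1.9,"wx":0,"wy":0,"wz":0,"hand":58},{"dx":0,"dy":0,"dz":-1.9,"wx":0,"wy":0,"wz":0,"hand":58}])

```text
clock: 15.45
eef_pos: [0.5936, -0.2702, 0.1692]
tool_rot: [0.761, 0.649, 0.003, 0.005]
ft_force: [0.7, -0.1, 0.5]
grip_width: 0.0579
grasp_force: 0.0
```

```bash
cat >> h.py <<'E'
EXP={'sp3':(.377,-.3585,.0035),'lens':(.3761,-.2777,.0045),'ret':(.3849,-.2026,.0035)}
def check():
    b=np.mean([bot.camera('scene').astype(float) for _ in range(2)],0); ref=np.load('b0.npy'); o={}
    for k,p in EXP.items(): print(k,'expect',w2pix('scene',p)[0].round(1))
    for t in('spacer_a','lens_blank','retaining_ring','clamp_cap'):
        print(t,[(np.round(r['extent'],1).tolist(),round(r['score'],2)) for r in bot.look_for('scene',t)[:4]])
E
python3 - <<'E'
from h import *
st(); check(); to(.377,-.3585,.06,-9)
E
```

```text
t 15.45 p [ 0.5936 -0.2702  0.1692] q [0.761 0.649 0.003 0.005] f [ 0.7 -0.1  0.5] w 0.0579 g 0.0 j [-0.427  0.572  0.313  1.3    0.     1.302]
sp3 expect [251.4 288.8]
lens expect [238.4 269.8]
ret expect [231.3 254. ]
spacer_a [([249.4, 289.4, 17.8, 13.6], 0.44)]
lens_blank [([239.2, 269.5, 16.6, 12.6], 0.5)]
retaining_ring [([233.2, 251.3, 12.2, 1.7], 0.68)]
clamp_cap []
d [-2.45 -3.9   2.02] w [-0.04 -0.01 -0.01]
```

Request:
drive_tool(rows=[{"dx":-0.5,"dy":-0.8,"dz":0,"wx":0,"wy":0,"wz":0,"hand":58},{"dx":-1,"dy":-1.6,"dz":0,"wx":0,"wy":0,"wz":0,"hand":58},{"dx":-1.5,"dy":-2.4,"dz":0,"wx":0,"wy":0,"wz":0,"hand":58},{"dx":-2,"dy":-3.2,"dz":0.5,"wx":0,"wy":0,"wz":0,"hand":58},{"dx":-2.43,"dy":-3.94,"dz":1.2,"wx":0,"wy":0,"wz":0,"hand":58},{"dx":-2.43,"dy":-3.94,"dz":1.8,"wx":0,"wy":0,"wz":0,"hand":58},{"dx":-2.43,"dy":-3.94,"dz":2.4,"wx":0,"wy":0,"wz":0,"hand":58},{"dx":-2.43,"dy":-3.94,"dz":2.8,"wx":0,"wy":0,"wz":0,"hand":58},{"dx":-2.43,"dy":-3.94,"dz":2.96,"wx":0,"wy":0,"wz":0,"hand":58},{"dx":-2.43,"dy":-3.94,"dz":2.96,"wx":0,"wy":0,"wz":0,"hand":58},{"dx":-2.43,"dy":-3.94,"dz":2.96,"wx":0,"wy":0,"wz":0,"hand":58},{"dx":-2.43,"dy":-3.94,"dz":2.96,"wx":0,"wy":0,"wz":0,"hand":40},{"dx":-2.43,"dy":-3.94,"dz":2.96,"wx":0,"wy":0,"wz":0,"hand":40},{"dx":-2.43,"dy":-3.94,"dz":2.96,"wx":0,"wy":0,"wz":0,"hand":40},{"dx":-2.43,"dy":-3.94,"dz":2.96,"wx":0,"wy":0,"wz":0,"hand":40}])

```text
clock: 17.25
eef_pos: [0.3766, -0.3592, 0.0174]
tool_rot: [0.761, 0.649, -0.001, 0.002]
ft_force: [-5.5, 1.2, 13.1]
grip_width: 0.0402
grasp_force: 6.5
```

Run:
```python
from h import *
st(); to(.5905,-.269,.162,-9)
```

```text
t 17.25 p [ 0.3766 -0.3592  0.0174] q [ 0.761  0.649 -0.001  0.002] f [-5.5  1.2 13.1] w 0.0402 g 6.506729026027642 j [-0.76   0.487 -0.277  0.802 -0.003  0.97 ]
d [ 2.45  3.94 -2.9 ] w [ 0.02  0.05 -0.02]
```

Request:
drive_tool(rows=[{"dx":0,"dy":0,"dz":0,"wx":0,"wy":0,"wz":0,"hand":58},{"dx":0,"dy":0,"dz":-0.2,"wx":0,"wy":0,"wz":0,"hand":58},{"dx":0,"dy":0,"dz":-1,"wx":0,"wy":0,"wz":0,"hand":58},{"dx":0,"dy":-0.8,"dz":-1.5,"wx":0,"wy":0,"wz":0,"hand":58},{"dx":1,"dy":-1.5,"dz":-2,"wx":0,"wy":0,"wz":0,"hand":58},{"dx":2,"dy":-1.5,"dz":-2,"wx":0,"wy":0,"wz":0,"hand":58},{"dx":2.6,"dy":-1.5,"dz":-2,"wx":0,"wy":0,"wz":0,"hand":58},{"dx":2.6,"dy":-1.5,"dz":-2,"wx":0,"wy":0,"wz":0,"hand":58}])

```text
clock: 18.05
eef_pos: [0.3224, -0.2133, 0.1153]
tool_rot: [0.759, 0.651, 0.001, -0.0]
ft_force: [-0.1, -0.3, 0.5]
grip_width: 0.0583
grasp_force: 0.0
```

Run:
```python
from h import *
st(); a=np.mean([bot.camera('top').astype(float) for _ in range(4)],0);b=np.mean([bot.camera('scene').astype(float) for _ in range(3)],0)
np.save('a3.npy',a);np.save('b3.npy',b)
A=cv2.resize(a[165:300,255:400,::-1],None,fx=3,fy=3,interpolation=cv2.INTER_CUBIC); B=cv2.resize(b[205:335,220:340,::-1],None,fx=3,fy=3,interpolation=cv2.INTER_CUBIC)
C=np.zeros((410,800,3)); C[:405,:435]=A; C[:390,440:800]=B; cv2.imwrite('pics/s3.png',np.clip(C,0,255).astype(np.uint8))
```

```text
t 18.05 p [ 0.3224 -0.2133  0.1153] q [ 0.759  0.651  0.001 -0.   ] f [-0.1 -0.3  0.5] w 0.0583 g 0.0 j [-5.860e-01  1.290e-01 -4.900e-01  9.520e-01  1.000e-03  1.138e+00]
```

View pics/s3.png

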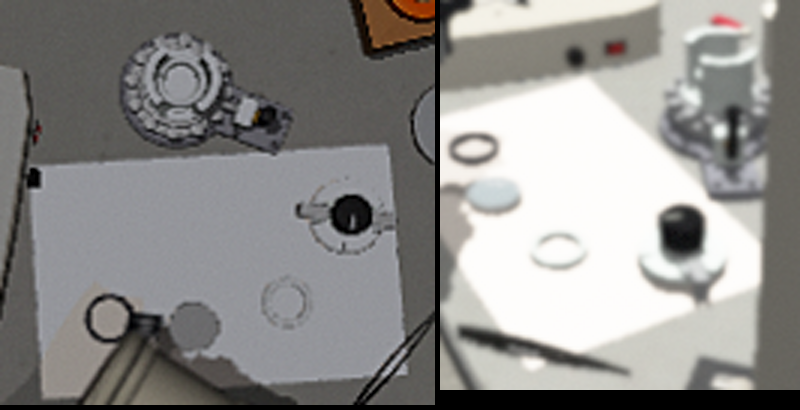

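```bash
cat >> h.py <<'E'
def ringfit(im,c0,z=.007,R0=.0225,w=.012,dr=.002):
    """dark-edge ring fit: bright outside minus at-edge brightness"""
    Z=cv2.GaussianBlur(im.mean(2),(0,0),.5).astype(np.float32); n=90; t=np.linspace(0,2*np.pi,n,endpoint=False)
    def samp(c,r):
        q=w2pix('top',np.c_[c[0]+r*np.cos(t),c[1]+r*np.sin(t),np.full(n,z)]).astype(np.float32)
        return cv2.remap(Z,q[:,0].reshape(1,-1),q[:,1].reshape(1,-1),cv2.INTER_CUBIC)[0].mean()
    def srch(c0,w,s):
        L=[(samp(c,R0+dr+.001)-samp(c,R0-dr/2),)+c for c in [(c0[0]+a,c0[1]+b) for a in np.arange(-w,w+1e-6,s) for b in np.arange(-w,w+1e-6,s)]]
        L.sort(reverse=True); return np.mean(L[:4],0)
    m=srch(c0,w,.002); return srch(m[1:],.003,.0005).round(4)
E
python3 - <<'E'
from h import *
a=np.load('a3.npy'); p=pix2w('top',[(350.7,265.7)],.007)[0]; print(p)
r=ringfit(a,p[:2]); print('sp3',r); print('chk',ringfit(np.load('a0.npy'),(.377,-.3585)),ringfit(np.load('a0.npy'),(.3849,-.2026)))
print('in-cell spacer2 top', ringfit(a,(.5905,-.269),z=.059,w=.004)); print('lens',ringfit(a,(.3761,-.2777),.009))
to(r[1],r[2],.0135,-9); to(r[1],r[2],.1,-9)
E
```

```text
[ 0.39465445 -0.36340834  0.007     ]
sp3 [14.1422  0.3954 -0.3617]
chk [14.9472  0.3765 -0.3586] [77.7078  0.385  -0.2026]
in-cell spacer2 top [11.7715  0.5898 -0.264 ]
lens [23.62    0.3758 -0.277 ]
d [-2.6   1.88  2.02] w [ 0.    0.   -0.03]
d [-2.6   1.88  0.29] w [ 0.    0.   -0.03]
```

Request:
drive_tool(rows=[{"dx":-0.9,"dy":0.6,"dz":0,"wx":0,"wy":0,"wz":0,"hand":60},{"dx":-1.8,"dy":1.3,"dz":0,"wx":0,"wy":0,"wz":0,"hand":60},{"dx":-2.61,"dy":1.87,"dz":0,"wx":0,"wy":0,"wz":0,"hand":60},{"dx":-2.61,"dy":1.87,"dz":0.3,"wx":0,"wy":0,"wz":0,"hand":60},{"dx":-2.61,"dy":1.87,"dz":0.9,"wx":0,"wy":0,"wz":0,"hand":60},{"dx":-2.61,"dy":1.87,"dz":1.5,"wx":0,"wy":0,"wz":0,"hand":60},{"dx":-2.61,"dy":1.87,"dz":2,"wx":0,"wy":0,"wz":0,"hand":60},{"dx":-2.61,"dy":1.87,"dz":2,"wx":0,"wy":0,"wz":0,"hand":60},{"dx":-2.61,"dy":1.87,"dz":2,"wx":0,"wy":0,"wz":0,"hand":60},{"dx":-2.61,"dy":1.87,"dz":2,"wx":0,"wy":0,"wz":0,"hand":40},{"dx":-2.61,"dy":1.87,"dz":2,"wx":0,"wy":0,"wz":0,"hand":40},{"dx":-2.61,"dy":1.87,"dz":2,"wx":0,"wy":0,"wz":0,"hand":40},{"dx":-2.61,"dy":1.87,"dz":2,"wx":0,"wy":0,"wz":0,"hand":40}])

```text
clock: 19.7
eef_pos: [0.3956, -0.3628, 0.0174]
tool_rot: [0.761, 0.649, -0.0, 0.003]
ft_force: [-3.7, -0.4, 6.5]
grip_width: 0.0398
grasp_force: 3.6
```

Run:
```python
from h import *
st(); to(.5905,-.269,.134,-9)
```

```text
t 19.7 p [ 0.3956 -0.3628  0.0174] q [ 0.761  0.649 -0.     0.003] f [-3.7 -0.4  6.5] w 0.0398 g 3.622492700815201 j [-0.741  0.512 -0.233  0.821 -0.001  0.988]
d [ 2.46  3.56 -2.33] w [ 0.04  0.05 -0.02]
```

Run:
```python
from h import *
b=np.mean([bot.camera('scene').astype(float) for _ in range(4)],0)
B=cv2.resize(b[225:315,210:300,::-1],None,fx=6.5,fy=6.5,interpolation=cv2.INTER_CUBIC)
cv2.imwrite('pics/g3.png',np.clip(B,0,255).astype(np.uint8))
```

```text
(no output)
```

View pics/g3.png

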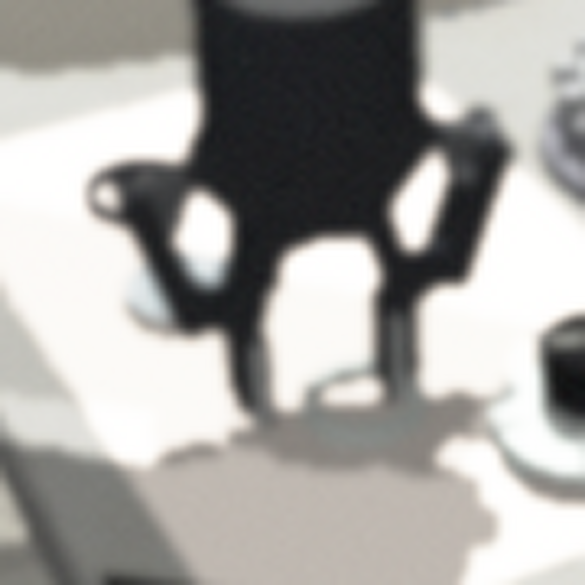

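Request:
drive_tool(rows=[{"dx":0,"dy":0,"dz":0,"wx":0,"wy":0,"wz":0,"hand":60},{"dx":0,"dy":0,"dz":-0.2,"wx":0,"wy":0,"wz":0,"hand":60},{"dx":0,"dy":0,"dz":-1,"wx":0,"wy":0,"wz":0,"hand":60},{"dx":0.3,"dy":-0.8,"dz":-1.7,"wx":0,"wy":0,"wz":0,"hand":60},{"dx":1.3,"dy":-1.5,"dz":-1.7,"wx":0,"wy":0,"wz":0,"hand":60},{"dx":1.8,"dy":-1.5,"dz":-1.7,"wx":0,"wy":0,"wz":0,"hand":60},{"dx":1.8,"dy":-1.5,"dz":-1.7,"wx":0,"wy":0,"wz":0,"hand":60},{"dx":1.8,"dy":-1.5,"dz":-1.7,"wx":0,"wy":0,"wz":0,"hand":60}])

```text
clock: 20.7
eef_pos: [0.3355, -0.2603, 0.1006]
tool_rot: [0.76, 0.65, 0.0, 0.001]
ft_force: [0.3, -0.2, -0.6]
grip_width: 0.0602
grasp_force: 0.0
```

Run:
```python
from h import *
st(); a=np.mean([bot.camera('top').astype(float) for _ in range(4)],0); np.save('a4.npy',a); b=np.mean([bot.camera('scene').astype(float) for _ in range(4)],0); np.save('b4.npy',b)
for c in((.3954,-.3617),(.413,-.364),(.377,-.3585)): 
    r=ringfit(a,c,w=.01); print(r,'scene px',w2pix('scene',[r[1],r[2],.0035]).round(1))
for cam in('top','scene'): print(cam,[(np.round(q['extent'],1).tolist(),round(q['score'],2)) for q in bot.look_for(cam,'spacer_a')])
print(w2pix('scene',[.3954,-.3617,.0035]))
A=cv2.resize(a[235:300,310:400,::-1],None,fx=4.4,fy=4.4,interpolation=cv2.INTER_CUBIC); B=cv2.resize(b[250:320,220:310,::-1],None,fx=4.4,fy=4.4,interpolation=cv2.INTER_CUBIC)
C=np.zeros((310,800,3)); C[:286,:396]=A; C[:308,400:796]=B; cv2.imwrite('pics/s4.png',np.clip(C,0,255).astype(np.uint8))
```

```text
t 20.7 p [ 0.3355 -0.2603  0.1006] q [0.76  0.65  0.    0.001] f [ 0.3 -0.2 -0.6] w 0.0602 g 0.0 j [-0.66   0.215 -0.427  0.925 -0.     1.068]
[ 9.6448  0.4079 -0.3634] scene px [[264.7 286.2]]
[14.1943  0.4105 -0.3646] scene px [[265.9 286.1]]
[-0.8897  0.3751 -0.361 ] scene px [[251.  289.6]]
top [([349.6, 262.5, 14.5, 10.7], 0.6), ([313.2, 193.4, 32.6, 36.2], 0.45)]
scene [([266.2, 288.5, 19.6, 13.7], 0.62), ([311.8, 231.8, 36.2, 31.3], 0.57)]
[[259.37524807 287.29011837]]
```

View pics/s4.png

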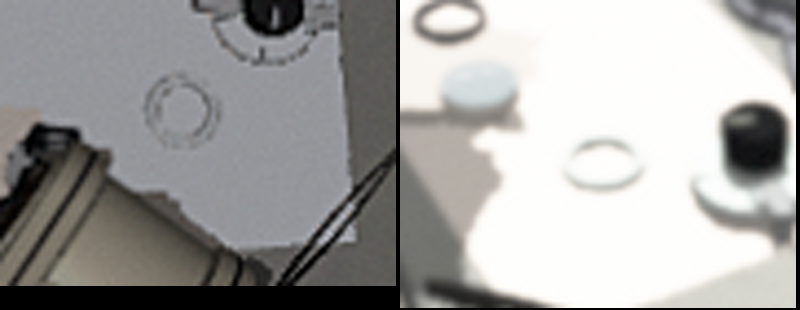

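Request:
drive_tool(rows=[{"dx":-0.6,"dy":0.6,"dz":0,"wx":0,"wy":0,"wz":0,"hand":56},{"dx":-1.2,"dy":1.2,"dz":0,"wx":0,"wy":0,"wz":0,"hand":56},{"dx":-1.81,"dy":1.81,"dz":0,"wx":0,"wy":0,"wz":0,"hand":56},{"dx":-1.81,"dy":1.81,"dz":0.5,"wx":0,"wy":0,"wz":0,"hand":56},{"dx":-1.81,"dy":1.81,"dz":0.9,"wx":0,"wy":0,"wz":0,"hand":56},{"dx":-1.81,"dy":1.81,"dz":0.9,"wx":0,"wy":0,"wz":0,"hand":56},{"dx":-1.81,"dy":1.81,"dz":0.9,"wx":0,"wy":0,"wz":0,"hand":56}])

```text
clock: 21.9
eef_pos: [0.4095, -0.3636, 0.054]
tool_rot: [0.761, 0.649, -0.0, -0.001]
ft_force: [1.0, -1.4, -0.2]
grip_width: 0.0561
grasp_force: 0.0
```

Run:
```python
from h import *
st(); b=np.mean([bot.camera('scene').astype(float) for _ in range(3)],0)
for i in range(2): print([(np.round(q['extent'],1).tolist(),round(q['score'],2)) for q in bot.look_for('scene','spacer_a')])
d=np.abs(b-np.load('b4.npy')).mean(2)[275:302,252:282]; print('change round ring',d[12:].mean(),d.max())
to(.4108,-.3645,.0135,-9)
```

```text
t 21.9 p [ 0.4095 -0.3636  0.054 ] q [ 0.761  0.649 -0.    -0.001] f [ 1.  -1.4 -0.2] w 0.0561 g 0.0 j [-0.726  0.487 -0.158  0.928  0.     1.003]
[([267.3, 287.7, 18.2, 12.4], 0.66)]
[([267.3, 287.7, 18.2, 12.4], 0.66)]
change round ring 83.5966049382716 125.44444444444446
d [-0.    0.    0.84] w [ 0.02  0.01 -0.01]
```

Request:
drive_tool(rows=[{"dx":0,"dy":0,"dz":0.4,"wx":0,"wy":0,"wz":0,"hand":56},{"dx":0,"dy":0,"dz":0.7,"wx":0,"wy":0,"wz":0,"hand":56},{"dx":0,"dy":0,"dz":0.83,"wx":0,"wy":0,"wz":0,"hand":56},{"dx":0,"dy":0,"dz":0.83,"wx":0,"wy":0,"wz":0,"hand":56},{"dx":0,"dy":0,"dz":0.83,"wx":0,"wy":0,"wz":0,"hand":56}])

```text
clock: 22.65
eef_pos: [0.4103, -0.3642, 0.0135]
tool_rot: [0.761, 0.649, 0.0, 0.001]
ft_force: [-0.7, -0.0, -0.1]
grip_width: 0.0563
grasp_force: 0.0
```

Down at 13.5 mm with no force; close.

Request:
drive_tool(rows=[{"dx":0,"dy":0,"dz":0,"wx":0,"wy":0,"wz":0,"hand":40},{"dx":0,"dy":0,"dz":0,"wx":0,"wy":0,"wz":0,"hand":40},{"dx":0,"dy":0,"dz":0,"wx":0,"wy":0,"wz":0,"hand":40},{"dx":0,"dy":0,"dz":0,"wx":0,"wy":0,"wz":0,"hand":40}])

```text
clock: 23.05
eef_pos: [0.4106, -0.3645, 0.0145]
tool_rot: [0.761, 0.649, 0.0, 0.001]
ft_force: [-0.9, 1.0, 5.8]
grip_width: 0.0409
grasp_force: 54.0
```

Request:
drive_tool(rows=[{"dx":0,"dy":0,"dz":-0.8,"wx":0,"wy":0,"wz":0,"hand":40},{"dx":0,"dy":0,"dz":-1.8,"wx":0,"wy":0,"wz":0,"hand":40},{"dx":0.5,"dy":0.7,"dz":-2.6,"wx":0,"wy":0,"wz":0,"hand":40},{"dx":1.1,"dy":1.4,"dz":-2.6,"wx":0,"wy":0,"wz":0,"hand":40},{"dx":1.7,"dy":2.2,"dz":-2.6,"wx":0,"wy":0,"wz":0,"hand":40},{"dx":2.2,"dy":2.9,"dz":-2.6,"wx":0,"wy":0,"wz":0,"hand":40},{"dx":2.45,"dy":3.25,"dz":-2.2,"wx":0,"wy":0,"wz":0,"hand":40},{"dx":2.45,"dy":3.25,"dz":-2,"wx":0,"wy":0,"wz":0,"hand":40},{"dx":2.45,"dy":3.25,"dz":-2,"wx":0,"wy":0,"wz":0,"hand":40},{"dx":2.45,"dy":3.25,"dz":-2,"wx":0,"wy":0,"wz":0,"hand":40},{"dx":2.45,"dy":3.25,"dz":-2,"wx":0,"wy":0,"wz":0,"hand":40}])

```text
clock: 24.15
eef_pos: [0.5891, -0.2697, 0.1139]
tool_rot: [0.761, 0.648, 0.0, 0.001]
ft_force: [-0.4, 0.1, -0.2]
grip_width: 0.041
grasp_force: 53.6
```

Run:
```python
from h import *
st(); to(.5905,-.269,.0735,-9)
```

```text
t 24.15 p [ 0.5891 -0.2697  0.1139] q [0.761 0.648 0.    0.001] f [-0.4  0.1 -0.2] w 0.041 g 53.56241047382355 j [-0.429  0.606  0.225  1.188 -0.     1.302]
d [0.02 0.02 0.81] w [ 0.01  0.01 -0.03]
```

Request:
drive_tool(rows=[{"dx":0.02,"dy":0.02,"dz":0.2,"wx":0,"wy":0,"wz":0,"hand":40},{"dx":0.02,"dy":0.02,"dz":0.4,"wx":0,"wy":0,"wz":0,"hand":40},{"dx":0.02,"dy":0.02,"dz":0.6,"wx":0,"wy":0,"wz":0,"hand":40},{"dx":0.02,"dy":0.02,"dz":0.8,"wx":0,"wy":0,"wz":0,"hand":40},{"dx":0.02,"dy":0.02,"dz":0.8,"wx":0,"wy":0,"wz":0,"hand":40},{"dx":0.02,"dy":0.02,"dz":0.8,"wx":0,"wy":0,"wz":0,"hand":40}])

```text
clock: 24.75
eef_pos: [0.5904, -0.2679, 0.0719]
tool_rot: [0.761, 0.649, -0.0, -0.0]
ft_force: [0.7, -0.7, -0.1]
grip_width: 0.0411
grasp_force: 73.0
```

Request:
drive_tool(rows=[{"dx":0,"dy":0,"dz":0.02,"wx":0,"wy":0,"wz":0,"hand":40},{"dx":0,"dy":0,"dz":0.02,"wx":0,"wy":0,"wz":0,"hand":50},{"dx":0,"dy":0,"dz":0.02,"wx":0,"wy":0,"wz":0,"hand":58},{"dx":0,"dy":0,"dz":0.02,"wx":0,"wy":0,"wz":0,"hand":58},{"dx":0,"dy":0,"dz":-0.4,"wx":0,"wy":0,"wz":0,"hand":58},{"dx":0,"dy":0,"dz":-1.2,"wx":0,"wy":0,"wz":0,"hand":58},{"dx":0,"dy":0,"dz":-1.8,"wx":0,"wy":0,"wz":0,"hand":58},{"dx":0,"dy":0,"dz":-1.8,"wx":0,"wy":0,"wz":0,"hand":58},{"dx":0,"dy":0,"dz":-1.8,"wx":0,"wy":0,"wz":0,"hand":58}])

```text
clock: 25.65
eef_pos: [0.5914, -0.2679, 0.1639]
tool_rot: [0.761, 0.649, 0.001, 0.001]
ft_force: [-0.5, -0.2, 0.3]
grip_width: 0.0579
grasp_force: 0.0
```

Run:
```python
from h import *
st(); check(); to(.376,-.2773,.06,-9); to(.376,-.2773,.0145,-9)
```

```text
t 25.65 p [ 0.5914 -0.2679  0.1639] q [0.761 0.649 0.001 0.001] f [-0.5 -0.2  0.3] w 0.0579 g 0.0 j [-0.425  0.577  0.307  1.299  0.     1.304]
sp3 expect [251.4 288.8]
lens expect [238.4 269.8]
ret expect [231.3 254. ]
spacer_a []
lens_blank [([239.8, 271.8, 21.5, 12.0], 0.53), ([186.6, 200.1, 11.1, 11.4], 0.49), ([318.0, 251.4, 6.7, 19.7], 0.18)]
retaining_ring [([230.9, 254.2, 16.5, 12.1], 0.51)]
clamp_cap [([300.6, 289.9, 27.0, 33.5], 0.95)]
d [-0.87 -4.19  2.04] w [-0.03 -0.01 -0.01]
d [-0.87 -4.19  2.95] w [-0.03 -0.01 -0.01]
```

Request:
drive_tool(rows=[{"dx":-0.2,"dy":-0.9,"dz":0,"wx":0,"wy":0,"wz":0,"hand":58},{"dx":-0.4,"dy":-1.8,"dz":0,"wx":0,"wy":0,"wz":0,"hand":58},{"dx":-0.6,"dy":-2.7,"dz":0,"wx":0,"wy":0,"wz":0,"hand":58},{"dx":-0.85,"dy":-3.5,"dz":0.5,"wx":0,"wy":0,"wz":0,"hand":58},{"dx":-0.85,"dy":-4.21,"dz":1.2,"wx":0,"wy":0,"wz":0,"hand":58},{"dx":-0.85,"dy":-4.21,"dz":1.9,"wx":0,"wy":0,"wz":0,"hand":58},{"dx":-0.85,"dy":-4.21,"dz":2.2,"wx":0,"wy":0,"wz":0,"hand":58},{"dx":-0.85,"dy":-4.21,"dz":2.2,"wx":0,"wy":0,"wz":0,"hand":58},{"dx":-0.85,"dy":-4.21,"dz":2.6,"wx":0,"wy":0,"wz":0,"hand":58},{"dx":-0.85,"dy":-4.21,"dz":2.95,"wx":0,"wy":0,"wz":0,"hand":58},{"dx":-0.85,"dy":-4.21,"dz":2.95,"wx":0,"wy":0,"wz":0,"hand":58},{"dx":-0.85,"dy":-4.21,"dz":2.95,"wx":0,"wy":0,"wz":0,"hand":58}])

```text
clock: 27.15
eef_pos: [0.3768, -0.2767, 0.0159]
tool_rot: [0.761, 0.649, 0.0, 0.0]
ft_force: [0.4, 0.8, 0.6]
grip_width: 0.0581
grasp_force: 0.0
```

Run:
```python
from h import *
st(); to(.376,-.2773,.0145,-9); to(.5905,-.2687,.1145,-9)
```

```text
t 27.15 p [ 0.3768 -0.2767  0.0159] q [0.761 0.649 0.    0.   ] f [0.4 0.8 0.6] w 0.0581 g 0.0 j [-0.633  0.411 -0.418  0.742 -0.     1.095]
d [-0.01 -0.01  0.03] w [ 0.    0.   -0.01]
d [ 0.83  4.2  -1.97] w [ 0.    0.   -0.01]
```

Request:
drive_tool(rows=[{"dx":-0.01,"dy":0,"dz":0,"wx":0,"wy":0,"wz":0,"hand":40},{"dx":-0.01,"dy":0,"dz":0,"wx":0,"wy":0,"wz":0,"hand":40},{"dx":-0.01,"dy":0,"dz":0,"wx":0,"wy":0,"wz":0,"hand":40},{"dx":-0.01,"dy":0,"dz":0,"wx":0,"wy":0,"wz":0,"hand":40},{"dx":0,"dy":0,"dz":-0.8,"wx":0,"wy":0,"wz":0,"hand":40},{"dx":0,"dy":0,"dz":-1.8,"wx":0,"wy":0,"wz":0,"hand":40},{"dx":0.1,"dy":0.6,"dz":-2.5,"wx":0,"wy":0,"wz":0,"hand":40},{"dx":0.3,"dy":1.5,"dz":-2.5,"wx":0,"wy":0,"wz":0,"hand":40},{"dx":0.5,"dy":2.4,"dz":-2.5,"wx":0,"wy":0,"wz":0,"hand":40},{"dx":0.7,"dy":3.3,"dz":-2.5,"wx":0,"wy":0,"wz":0,"hand":40},{"dx":0.83,"dy":4.0,"dz":-2.5,"wx":0,"wy":0,"wz":0,"hand":40},{"dx":0.83,"dy":4.21,"dz":-2.1,"wx":0,"wy":0,"wz":0,"hand":40},{"dx":0.83,"dy":4.21,"dz":-2,"wx":0,"wy":0,"wz":0,"hand":40},{"dx":0.83,"dy":4.21,"dz":-2,"wx":0,"wy":0,"wz":0,"hand":40},{"dx":0.83,"dy":4.21,"dz":-2,"wx":0,"wy":0,"wz":0,"hand":40}])

```text
clock: 28.65
eef_pos: [0.5898, -0.2689, 0.116]
tool_rot: [0.761, 0.649, -0.0, -0.0]
ft_force: [-0.3, -0.4, 0.6]
grip_width: 0.0408
grasp_force: 48.4
```

Run:
```python
from h import *
st(); to(.5905,-.2687,.0805,-9)
```

```text
t 28.65 p [ 0.5898 -0.2689  0.116 ] q [ 0.761  0.649 -0.    -0.   ] f [-0.3 -0.4  0.6] w 0.0408 g 48.43987762928009 j [-0.428  0.607  0.231  1.196 -0.     1.302]
d [0.01 0.01 0.71] w [-0.    0.   -0.02]
```

Request:
drive_tool(rows=[{"dx":0.01,"dy":0.01,"dz":0.2,"wx":0,"wy":0,"wz":0,"hand":40},{"dx":0.01,"dy":0.01,"dz":0.4,"wx":0,"wy":0,"wz":0,"hand":40},{"dx":0.01,"dy":0.01,"dz":0.55,"wx":0,"wy":0,"wz":0,"hand":40},{"dx":0.01,"dy":0.01,"dz":0.68,"wx":0,"wy":0,"wz":0,"hand":40},{"dx":0.01,"dy":0.01,"dz":0.68,"wx":0,"wy":0,"wz":0,"hand":40},{"dx":0.01,"dy":0.01,"dz":0.68,"wx":0,"wy":0,"wz":0,"hand":40}])

```text
clock: 29.25
eef_pos: [0.5906, -0.2684, 0.0819]
tool_rot: [0.761, 0.649, -0.0, -0.0]
ft_force: [-3.0, 0.6, 6.2]
grip_width: 0.0407
grasp_force: 54.0
```

Request:
drive_tool(rows=[{"dx":0,"dy":0,"dz":0,"wx":0,"wy":0,"wz":0,"hand":50},{"dx":0,"dy":0,"dz":0,"wx":0,"wy":0,"wz":0,"hand":58},{"dx":0,"dy":0,"dz":0,"wx":0,"wy":0,"wz":0,"hand":58},{"dx":0,"dy":0,"dz":-0.4,"wx":0,"wy":0,"wz":0,"hand":58},{"dx":0,"dy":0,"dz":-1.1,"wx":0,"wy":0,"wz":0,"hand":58},{"dx":0,"dy":0,"dz":-1.6,"wx":0,"wy":0,"wz":0,"hand":58},{"dx":0,"dy":0,"dz":-1.6,"wx":0,"wy":0,"wz":0,"hand":58},{"dx":0,"dy":0,"dz":-1.6,"wx":0,"wy":0,"wz":0,"hand":58}])

```text
clock: 30.05
eef_pos: [0.5915, -0.2684, 0.1616]
tool_rot: [0.761, 0.649, 0.0, 0.001]
ft_force: [-1.0, -0.2, 0.2]
grip_width: 0.058
grasp_force: 0.0
```

Run:
```python
from h import *
st(); check(); to(.385,-.2026,.06,-9); to(.385,-.2026,.0135,-9)
```

```text
t 30.05 p [ 0.5915 -0.2684  0.1616] q [0.761 0.649 0.    0.001] f [-1.  -0.2  0.2] w 0.058 g 0.0 j [-0.426  0.579  0.306  1.296  0.     1.303]
sp3 expect [251.4 288.8]
lens expect [238.4 269.8]
ret expect [231.3 254. ]
spacer_a []
lens_blank [([186.9, 199.5, 12.8, 7.0], 0.61), ([314.6, 222.9, 9.8, 2.7], 0.59)]
retaining_ring [([230.9, 253.5, 20.1, 10.7], 0.53)]
clamp_cap [([300.9, 290.5, 26.9, 36.7], 0.58), ([311.4, 231.8, 34.1, 35.0], 0.34), ([319.0, 251.9, 7.2, 19.2], 0.24)]
d [ 0.64 -4.26  2.01] w [-0.03 -0.01 -0.01]
d [ 0.64 -4.26  2.94] w [-0.03 -0.01 -0.01]
```

Request:
drive_tool(rows=[{"dx":0.1,"dy":-0.9,"dz":0,"wx":0,"wy":0,"wz":0,"hand":58},{"dx":0.3,"dy":-1.8,"dz":0,"wx":0,"wy":0,"wz":0,"hand":58},{"dx":0.5,"dy":-2.7,"dz":0,"wx":0,"wy":0,"wz":0,"hand":58},{"dx":0.64,"dy":-3.6,"dz":0.5,"wx":0,"wy":0,"wz":0,"hand":58},{"dx":0.64,"dy":-4.25,"dz":1.2,"wx":0,"wy":0,"wz":0,"hand":58},{"dx":0.64,"dy":-4.25,"dz":1.9,"wx":0,"wy":0,"wz":0,"hand":58},{"dx":0.64,"dy":-4.25,"dz":2.2,"wx":0,"wy":0,"wz":0,"hand":58},{"dx":0.64,"dy":-4.25,"dz":2.2,"wx":0,"wy":0,"wz":0,"hand":58},{"dx":0.64,"dy":-4.25,"dz":2.6,"wx":0,"wy":0,"wz":0,"hand":58},{"dx":0.64,"dy":-4.25,"dz":2.93,"wx":0,"wy":0,"wz":0,"hand":58},{"dx":0.64,"dy":-4.25,"dz":2.93,"wx":0,"wy":0,"wz":0,"hand":58},{"dx":0.64,"dy":-4.25,"dz":2.93,"wx":0,"wy":0,"wz":0,"hand":58}])

```text
clock: 31.55
eef_pos: [0.387, -0.2034, 0.0155]
tool_rot: [0.761, 0.649, 0.0, 0.0]
ft_force: [-0.5, 0.8, 0.6]
grip_width: 0.0578
grasp_force: 0.0
```

Run:
```python
from h import *
st(); to(.385,-.2026,.0135,-9); to(.5905,-.2687,.12,-9)
```

```text
t 31.55 p [ 0.387  -0.2034  0.0155] q [0.761 0.649 0.    0.   ] f [-0.5  0.8  0.6] w 0.0578 g 0.0 j [-0.484  0.366 -0.497  0.708  0.     1.245]
d [ 0.01 -0.04  0.04] w [ 0.01  0.   -0.01]
d [-0.65  4.23 -2.09] w [ 0.01  0.   -0.01]
```

Request:
drive_tool(rows=[{"dx":0.01,"dy":-0.02,"dz":0.03,"wx":0,"wy":0,"wz":0,"hand":58},{"dx":0.01,"dy":-0.02,"dz":0.03,"wx":0,"wy":0,"wz":0,"hand":40},{"dx":0.01,"dy":-0.02,"dz":0.03,"wx":0,"wy":0,"wz":0,"hand":40},{"dx":0.01,"dy":-0.02,"dz":0.03,"wx":0,"wy":0,"wz":0,"hand":40},{"dx":0.01,"dy":-0.02,"dz":0.03,"wx":0,"wy":0,"wz":0,"hand":40}])

```text
clock: 32.05
eef_pos: [0.3861, -0.2028, 0.0148]
tool_rot: [0.761, 0.649, 0.0, 0.001]
ft_force: [-1.6, 1.4, 7.9]
grip_width: 0.0412
grasp_force: 52.0
```

Request:
drive_tool(rows=[{"dx":0,"dy":0,"dz":-0.8,"wx":0,"wy":0,"wz":0,"hand":40},{"dx":0,"dy":0,"dz":-1.8,"wx":0,"wy":0,"wz":0,"hand":40},{"dx":-0.1,"dy":0.6,"dz":-2.5,"wx":0,"wy":0,"wz":0,"hand":40},{"dx":-0.2,"dy":1.5,"dz":-2.5,"wx":0,"wy":0,"wz":0,"hand":40},{"dx":-0.4,"dy":2.4,"dz":-2.5,"wx":0,"wy":0,"wz":0,"hand":40},{"dx":-0.6,"dy":3.3,"dz":-2.5,"wx":0,"wy":0,"wz":0,"hand":40},{"dx":-0.66,"dy":4.0,"dz":-2.5,"wx":0,"wy":0,"wz":0,"hand":40},{"dx":-0.66,"dy":4.25,"dz":-2.3,"wx":0,"wy":0,"wz":0,"hand":40},{"dx":-0.66,"dy":4.25,"dz":-2.1,"wx":0,"wy":0,"wz":0,"hand":40},{"dx":-0.66,"dy":4.25,"dz":-2.1,"wx":0,"wy":0,"wz":0,"hand":40},{"dx":-0.66,"dy":4.25,"dz":-2.1,"wx":0,"wy":0,"wz":0,"hand":40}])

```text
clock: 33.15
eef_pos: [0.5887, -0.2682, 0.118]
tool_rot: [0.761, 0.649, -0.001, -0.001]
ft_force: [-0.1, 0.9, 0.3]
grip_width: 0.0405
grasp_force: 51.3
```

Run:
```python
from h import *
st(); to(.5905,-.2687,.0895,-9)
```

```text
t 33.15 p [ 0.5887 -0.2682  0.118 ] q [ 0.761  0.649 -0.001 -0.001] f [-0.1  0.9  0.3] w 0.0405 g 51.25463783740997 j [-0.427  0.604  0.232  1.201 -0.     1.302]
d [-0.    0.04  0.57] w [-0.03 -0.01 -0.02]
```

Request:
drive_tool(rows=[{"dx":-0.01,"dy":0.01,"dz":0.1,"wx":0,"wy":0,"wz":0,"hand":40},{"dx":-0.01,"dy":0.01,"dz":0.25,"wx":0,"wy":0,"wz":0,"hand":40},{"dx":-0.01,"dy":0.01,"dz":0.4,"wx":0,"wy":0,"wz":0,"hand":40},{"dx":-0.01,"dy":0.01,"dz":0.52,"wx":0,"wy":0,"wz":0,"hand":40},{"dx":-0.01,"dy":0.01,"dz":0.54,"wx":0,"wy":0,"wz":0,"hand":40},{"dx":-0.01,"dy":0.01,"dz":0.54,"wx":0,"wy":0,"wz":0,"hand":40},{"dx":-0.01,"dy":0.01,"dz":0.54,"wx":0,"wy":0,"wz":0,"hand":40}])

```text
clock: 33.85
eef_pos: [0.5908, -0.2693, 0.0915]
tool_rot: [0.761, 0.649, 0.0, 0.0]
ft_force: [0.0, -0.1, 0.1]
grip_width: 0.0409
grasp_force: 51.3
```

Request:
drive_tool(rows=[{"dx":0,"dy":0,"dz":0.04,"wx":0,"wy":0,"wz":0,"hand":40},{"dx":0,"dy":0,"dz":0.04,"wx":0,"wy":0,"wz":0,"hand":40},{"dx":0,"dy":0,"dz":0.04,"wx":0,"wy":0,"wz":0,"hand":50},{"dx":0,"dy":0,"dz":0.04,"wx":0,"wy":0,"wz":0,"hand":58},{"dx":0,"dy":0,"dz":0.04,"wx":0,"wy":0,"wz":0,"hand":58},{"dx":0,"dy":0,"dz":-0.4,"wx":0,"wy":0,"wz":0,"hand":58},{"dx":0,"dy":0,"dz":-1.1,"wx":0,"wy":0,"wz":0,"hand":58},{"dx":0.1,"dy":-0.9,"dz":-1.5,"wx":0,"wy":0,"wz":0,"hand":58},{"dx":0.2,"dy":-1.8,"dz":-1.5,"wx":0,"wy":0,"wz":0,"hand":58},{"dx":0.3,"dy":-2.7,"dz":-1.5,"wx":0,"wy":0,"wz":0,"hand":58},{"dx":0.4,"dy":-3.6,"dz":-1.5,"wx":0,"wy":0,"wz":0,"hand":58},{"dx":0.5,"dy":-4.5,"dz":-1.5,"wx":0,"wy":0,"wz":0,"hand":58},{"dx":0.55,"dy":-5.2,"dz":-1.5,"wx":0,"wy":0,"wz":0,"hand":58},{"dx":0.55,"dy":-5.2,"dz":-1.5,"wx":0,"wy":0,"wz":0,"hand":58}])

```text
clock: 35.25
eef_pos: [0.3334, -0.1991, 0.166]
tool_rot: [0.761, 0.648, -0.001, -0.002]
ft_force: [0.7, 0.6, 0.6]
grip_width: 0.0579
grasp_force: 0.0
```

Run:
```python
from h import *
st(); a=np.mean([bot.camera('top').astype(float) for _ in range(8)],0);b=np.mean([bot.camera('scene').astype(float) for _ in range(3)],0)
np.save('a5.npy',a);np.save('b5.npy',b)
A=cv2.resize(a[170:215,290:360,::-1],None,fx=6.4,fy=6.4,interpolation=cv2.INTER_CUBIC); D=cv2.resize(a[215:260,345:400,::-1],None,fx=6.4,fy=6.4,interpolation=cv2.INTER_CUBIC); B=cv2.resize(b[210:310,280:335,::-1],None,fx=5.5,fy=5.5,interpolation=cv2.INTER_CUBIC)
C=np.zeros((585,760,3)); C[:288,:448]=A; C[293:581,:352]=D; C[:550,453:755]=B[:, :302]; cv2.imwrite('pics/s5.png',np.clip(C,0,255).astype(np.uint8))
```

```text
t 35.25 p [ 0.3334 -0.1991  0.166 ] q [ 0.761  0.648 -0.001 -0.002] f [0.7 0.6 0.6] w 0.0579 g 0.0 j [-0.538  0.078 -0.399  1.098 -0.     1.192]
```

View pics/s5.png

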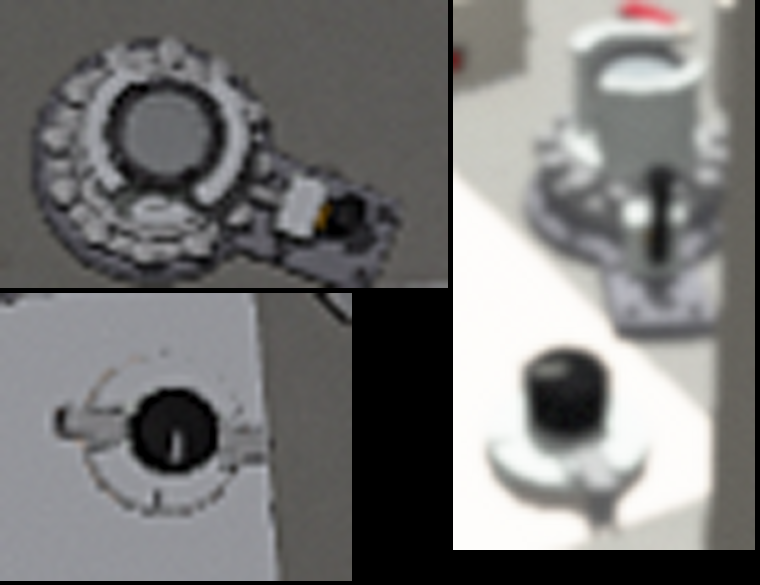

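Run:
```python
from h import *
a=np.load('a5.npy').mean(2); Z=a.astype(np.float32)
def prof(c,r,z,n=360):
    t=np.radians(np.arange(0,360,360/n)); q=w2pix('top',np.c_[c[0]+r*np.cos(t),c[1]+r*np.sin(t),np.full(n,z)]).astype(np.float32)
    return cv2.remap(Z,q[:,0].reshape(1,-1),q[:,1].reshape(1,-1),cv2.INTER_CUBIC)[0]
c=(.5905,-.269)
p=np.mean([prof(c,r,.087) for r in(.0265,.028,.0295)],0); print(p[::5].astype(int))
# fit two-window contrast only counting each slot separately
for k0 in(0,180):
    best=max(((np.mean(p[(np.arange(m+31,m+46))%360])+np.mean(p[(np.arange(m-45,m-30))%360])-np.mean(p[np.arange(m+15,m+28)%360])-np.mean(p[np.arange(m-27,m-14)%360])),m) for m in range(k0-30,k0+20)); print('slot',best)
# retaining ring in the cell: dark blob centre
s=cv2.resize(Z[175:212,295:340],None,fx=8,fy=8,interpolation=cv2.INTER_CUBIC)
# cap: knob centre and arms
kb=ringfit(np.load('a5.npy'),(.471,-.416),.0465,.0175,.005); print('knob',kb)
for r in(.034,.0365,.039):
    q=prof(kb[1:],r,.008); print(r,q[::5].astype(int))
q=prof(kb[1:],.0365,.012); 
print('plate fit', ringfit(np.load('a5.npy'),(.471,-.416),.015,.0335,.005))
```

```text
[130 105 111 134 131 123 147 159 158 162 159 154 154 151 154 158 148 139
 137 137 148 158 142 134 144 145 157 125  59  47  55  59 101 129 133 117
  86  95  72  34  59 140 172 154 157 156 159 158 162 163 158 158 162 163
 163 157 152 155 161 158 164 157 160 153 124 108 117 131 137  99  74 113]
slot (np.float32(64.36165), -13)
slot (np.float32(164.16965), 171)
knob [109.176    0.4708  -0.4162]
0.034 [152 143 138 142 146 148 138 122 125 134 133 123 133 126 125 126 130  99
  98 159 155 145 147 153 146 144 129 157 152 146 142 127 155 143 118 134
 140 133 132 111  99 129 104 124 107  98 107 132 132  57 105 118 116 119
 110 114 140 132 156 151 151 152 150 152 151 149 149 147 150 151 146 140]
0.0365 [153 150 147 145 150 151 149 147 148 152 153 154 154 155 138 132 136  97
  97 162 153 155 153 152 153 158 154 154 152 151 155 158 153 154 161 159
 156 159 157 152 136 154 134 148 118 111 136 145 137  97 112 117 127 118
 104 100 147 113 140 136 146 152 141 149 151 150 149 145 149 151 141 134]
0.039 [152 151 151 150 151 150 151 152 151 153 150 151 152 146 118 108 111  79
 100 163 152 151 149 149 152 150 151 150 150 152 150 150 150 150 151 150
 150 151 151 153 155 152 154 156 152 153 157 153 153 158 131  85 122 118
 107 110 150 141 142 149 147 151 147 148 150 149 151 149 150 151 147 147]
plate fit [16.0259  0.4706 -0.417 ]
```

Run:
```python
from h import *
st(); to(.4707,-.4165,.1,51); to(.4707,-.4165,.036,51)
```

```text
t 35.8 p [ 0.3385 -0.2011  0.1661] q [ 0.761  0.649 -0.    -0.   ] f [0.3 0.2 0.1] w 0.058 g 0.0 j [-0.536  0.086 -0.39   1.095  0.     1.193]
d [-3.84  3.29  1.32] w [ -0.    -0.   -12.01]
d [-3.84  3.29  2.6 ] w [ -0.    -0.   -12.01]
```

Request:
drive_tool(rows=[{"dx":-0.7,"dy":0.6,"dz":0,"wx":0,"wy":0,"wz":-1.7,"hand":60},{"dx":-1.4,"dy":1.2,"dz":0,"wx":0,"wy":0,"wz":-3.4,"hand":60},{"dx":-2.1,"dy":1.8,"dz":0,"wx":0,"wy":0,"wz":-5.1,"hand":60},{"dx":-2.8,"dy":2.4,"dz":0.4,"wx":0,"wy":0,"wz":-6.8,"hand":60},{"dx":-3.84,"dy":3.29,"dz":0.8,"wx":0,"wy":0,"wz":-8.5,"hand":60},{"dx":-3.84,"dy":3.29,"dz":1.2,"wx":0,"wy":0,"wz":-10.2,"hand":60},{"dx":-3.84,"dy":3.29,"dz":1.3,"wx":0,"wy":0,"wz":-12,"hand":60},{"dx":-3.84,"dy":3.29,"dz":1.3,"wx":0,"wy":0,"wz":-12,"hand":60},{"dx":-3.84,"dy":3.29,"dz":1.3,"wx":0,"wy":0,"wz":-12,"hand":60},{"dx":-3.84,"dy":3.29,"dz":1.3,"wx":0,"wy":0,"wz":-12,"hand":60}])

```text
clock: 36.8
eef_pos: [0.4708, -0.4166, 0.1024]
tool_rot: [0.335, 0.942, -0.0, 0.001]
ft_force: [-0.3, 0.2, 1.0]
grip_width: 0.06
grasp_force: 0.0
```

Run:
```python
from h import *
st(); to(.4707,-.4165,.036,51); b=snap('scene'); print(bot.look_for('scene','clamp_cap')[:1])
```

```text
t 36.8 p [ 0.4708 -0.4166  0.1024] q [ 0.335  0.942 -0.     0.001] f [-0.3  0.2  1. ] w 0.06 g 0.0 j [-0.724  0.578  0.144  1.135 -0.    -0.041]
d [0.   0.   1.33] w [-0.    0.02 -0.03]
[{'extent': [299.7, 289.1, 28.0, 38.1], 'score': 0.74}]
```

Request:
drive_tool(rows=[{"dx":0,"dy":0,"dz":0.4,"wx":0,"wy":0,"wz":0,"hand":60},{"dx":0,"dy":0,"dz":0.8,"wx":0,"wy":0,"wz":0,"hand":60},{"dx":0,"dy":0,"dz":1.15,"wx":0,"wy":0,"wz":0,"hand":60},{"dx":0,"dy":0,"dz":1.31,"wx":0,"wy":0,"wz":0,"hand":60},{"dx":0,"dy":0,"dz":1.31,"wx":0,"wy":0,"wz":0,"hand":60},{"dx":0,"dy":0,"dz":1.31,"wx":0,"wy":0,"wz":0,"hand":60},{"dx":0,"dy":0,"dz":1.31,"wx":0,"wy":0,"wz":0,"hand":28},{"dx":0,"dy":0,"dz":1.31,"wx":0,"wy":0,"wz":0,"hand":28},{"dx":0,"dy":0,"dz":1.31,"wx":0,"wy":0,"wz":0,"hand":28},{"dx":0,"dy":0,"dz":1.31,"wx":0,"wy":0,"wz":0,"hand":28},{"dx":0,"dy":0,"dz":1.31,"wx":0,"wy":0,"wz":0,"hand":28}])

```text
clock: 38.0
eef_pos: [0.4712, -0.4173, 0.0374]
tool_rot: [0.334, 0.942, -0.0, 0.001]
ft_force: [-0.3, 1.4, 5.9]
grip_width: 0.0335
grasp_force: 59.6
```

Run:
```python
from h import *
st(); to(.5905,-.269,.16,51)
```

```text
t 38.0 p [ 0.4712 -0.4173  0.0374] q [ 0.334  0.942 -0.     0.001] f [-0.3  1.4  5.9] w 0.0335 g 59.570730328559875 j [-0.725  0.64   0.069  0.997  0.    -0.043]
d [ 0.01  3.81 -2.45] w [ 0.    0.03 -0.02]
```

Request:
drive_tool(rows=[{"dx":0,"dy":0,"dz":-0.5,"wx":0,"wy":0,"wz":0,"hand":28},{"dx":0,"dy":0,"dz":-1.3,"wx":0,"wy":0,"wz":0,"hand":28},{"dx":0,"dy":0,"dz":-2.1,"wx":0,"wy":0,"wz":0,"hand":28},{"dx":0,"dy":0.4,"dz":-2.6,"wx":0,"wy":0,"wz":0,"hand":28},{"dx":0,"dy":1,"dz":-2.6,"wx":0,"wy":0,"wz":0,"hand":28},{"dx":0,"dy":1.7,"dz":-2.6,"wx":0,"wy":0,"wz":0,"hand":28},{"dx":0,"dy":2.4,"dz":-2.6,"wx":0,"wy":0,"wz":0,"hand":28},{"dx":0,"dy":3.1,"dz":-2.6,"wx":0,"wy":0,"wz":0,"hand":28},{"dx":0,"dy":3.6,"dz":-2.6,"wx":0,"wy":0,"wz":0,"hand":28},{"dx":0,"dy":3.8,"dz":-2.5,"wx":0,"wy":0,"wz":0,"hand":28},{"dx":0,"dy":3.8,"dz":-2.5,"wx":0,"wy":0,"wz":0,"hand":28},{"dx":0,"dy":3.8,"dz":-2.5,"wx":0,"wy":0,"wz":0,"hand":28}])

```text
clock: 39.2
eef_pos: [0.589, -0.2696, 0.1599]
tool_rot: [0.335, 0.942, -0.0, -0.001]
ft_force: [-0.2, -0.2, -1.9]
grip_width: 0.0329
grasp_force: 60.2
```

Run:
```python
from h import *
st(); to(.5905,-.269,.13,51)
b=np.mean([bot.camera('scene').astype(float) for _ in range(4)],0); np.save('b6.npy',b)
C=cv2.resize(b[170:270,275:340,::-1],None,fx=5.8,fy=5.8,interpolation=cv2.INTER_CUBIC); cv2.imwrite('pics/cap.png',np.clip(C*1.1,0,255).astype(np.uint8))
```

```text
t 39.2 p [ 0.589  -0.2696  0.1599] q [ 0.335  0.942 -0.    -0.001] f [-0.2 -0.2 -1.9] w 0.0329 g 60.240994691848755 j [-4.290e-01  5.790e-01  3.010e-01  1.295e+00 -1.000e-03  2.540e-01]
d [-0.02  0.03  0.6 ] w [-0.02 -0.02 -0.02]
```

View pics/cap.png

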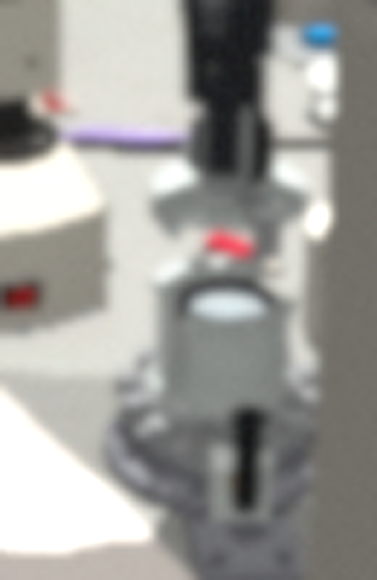

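Request:
drive_tool(rows=[{"dx":-0.01,"dy":0.01,"dz":0.2,"wx":0,"wy":0,"wz":0,"hand":28},{"dx":-0.01,"dy":0.01,"dz":0.4,"wx":0,"wy":0,"wz":0,"hand":28},{"dx":-0.01,"dy":0.01,"dz":0.6,"wx":0,"wy":0,"wz":0,"hand":28},{"dx":-0.01,"dy":0.01,"dz":0.68,"wx":0,"wy":0,"wz":0,"hand":28},{"dx":-0.01,"dy":0.01,"dz":0.72,"wx":0,"wy":0,"wz":0,"hand":28},{"dx":-0.01,"dy":0.01,"dz":0.72,"wx":0,"wy":0,"wz":0,"hand":28}])

```text
clock: 40.0
eef_pos: [0.5906, -0.2689, 0.1243]
tool_rot: [0.334, 0.942, 0.0, -0.0]
ft_force: [0.2, 0.6, -2.6]
grip_width: 0.0331
grasp_force: 60.2
```

Request:
drive_tool(rows=[{"dx":0,"dy":0,"dz":0.04,"wx":0,"wy":0,"wz":0,"hand":28},{"dx":0,"dy":0,"dz":0.08,"wx":0,"wy":0,"wz":0,"hand":28},{"dx":0,"dy":0,"dz":0.1,"wx":0,"wy":0,"wz":0,"hand":28},{"dx":0,"dy":0,"dz":0.1,"wx":0,"wy":0,"wz":0,"hand":28}])

```text
clock: 40.4
eef_pos: [0.5907, -0.2689, 0.1197]
tool_rot: [0.334, 0.942, 0.0, -0.0]
ft_force: [0.1, 0.3, -3.1]
grip_width: 0.033
grasp_force: 60.2
```

Keys are about 4.5 mm down in the slots without contact.

Request:
drive_tool(rows=[{"dx":0,"dy":0,"dz":0.04,"wx":0,"wy":0,"wz":0,"hand":28},{"dx":0,"dy":0,"dz":0.07,"wx":0,"wy":0,"wz":0,"hand":28},{"dx":0,"dy":0,"dz":0.1,"wx":0,"wy":0,"wz":0,"hand":28},{"dx":0,"dy":0,"dz":0.1,"wx":0,"wy":0,"wz":0,"hand":28},{"dx":0,"dy":0,"dz":0.1,"wx":0,"wy":0,"wz":0,"hand":28}])

```text
clock: 40.9
eef_pos: [0.5908, -0.269, 0.1148]
tool_rot: [0.334, 0.942, 0.0, -0.0]
ft_force: [-0.6, -0.5, -2.4]
grip_width: 0.0328
grasp_force: 60.2
```

Request:
drive_tool(rows=[{"dx":0,"dy":0,"dz":0.02,"wx":0,"wy":0,"wz":0,"hand":28},{"dx":0,"dy":0,"dz":0.02,"wx":0,"wy":0,"wz":0,"hand":28},{"dx":0,"dy":0,"dz":0.04,"wx":0,"wy":0,"wz":0,"hand":28},{"dx":0,"dy":0,"dz":0.04,"wx":0,"wy":0,"wz":0,"hand":28},{"dx":0,"dy":0,"dz":0.04,"wx":0,"wy":0,"wz":0,"hand":28}])

```text
clock: 41.4
eef_pos: [0.591, -0.2691, 0.1144]
tool_rot: [0.334, 0.942, -0.0, 0.001]
ft_force: [-2.7, 0.6, 5.6]
grip_width: 0.0329
grasp_force: 60.9
```

Request:
drive_tool(rows=[{"dx":0,"dy":0,"dz":-0.02,"wx":0,"wy":0,"wz":0.6,"hand":28},{"dx":0,"dy":0,"dz":-0.02,"wx":0,"wy":0,"wz":1.8,"hand":28},{"dx":0,"dy":0,"dz":-0.02,"wx":0,"wy":0,"wz":3,"hand":28},{"dx":0,"dy":0,"dz":-0.02,"wx":0,"wy":0,"wz":4.2,"hand":28},{"dx":0,"dy":0,"dz":-0.02,"wx":0,"wy":0,"wz":5.4,"hand":28},{"dx":0,"dy":0,"dz":-0.02,"wx":0,"wy":0,"wz":6.6,"hand":28},{"dx":0,"dy":0,"dz":-0.02,"wx":0,"wy":0,"wz":7.8,"hand":28},{"dx":0,"dy":0,"dz":-0.02,"wx":0,"wy":0,"wz":9,"hand":28},{"dx":0,"dy":0,"dz":-0.02,"wx":0,"wy":0,"wz":10,"hand":28},{"dx":0,"dy":0,"dz":-0.02,"wx":0,"wy":0,"wz":10,"hand":28}])

```text
clock: 42.4
eef_pos: [0.5908, -0.2699, 0.1144]
tool_rot: [0.701, 0.713, -0.0, 0.001]
ft_force: [-1.8, -1.4, 1.9]
grip_width: 0.0331
grasp_force: 60.4
```

Run:
```python
from h import *
o=st(); print(np.round(o['ft_torque'],3)); M=R.from_quat(o['tool_rot']).as_matrix(); print('yaw',np.degrees(np.arctan2(M[1,1],M[0,1])))
```

```text
t 42.4 p [ 0.5908 -0.2699  0.1144] q [ 0.701  0.713 -0.     0.001] f [-1.8 -1.4  1.9] w 0.0331 g 60.43760597705841 j [-4.280e-01  6.090e-01  2.320e-01  1.192e+00 -1.000e-03  1.127e+00]
[-0.36   0.447  0.022]
yaw 0.9088713476370365
```

Request:
drive_tool(rows=[{"dx":0,"dy":0,"dz":0,"wx":0,"wy":0,"wz":1.2,"hand":28},{"dx":0,"dy":0,"dz":0,"wx":0,"wy":0,"wz":2.4,"hand":28},{"dx":0,"dy":0,"dz":0,"wx":0,"wy":0,"wz":3.6,"hand":28},{"dx":0,"dy":0,"dz":0,"wx":0,"wy":0,"wz":4.8,"hand":28},{"dx":0,"dy":0,"dz":0,"wx":0,"wy":0,"wz":6,"hand":28},{"dx":0,"dy":0,"dz":0,"wx":0,"wy":0,"wz":7.2,"hand":28},{"dx":0,"dy":0,"dz":0,"wx":0,"wy":0,"wz":8.4,"hand":28},{"dx":0,"dy":0,"dz":0,"wx":0,"wy":0,"wz":9.6,"hand":28},{"dx":0,"dy":0,"dz":0,"wx":0,"wy":0,"wz":10.8,"hand":28},{"dx":0,"dy":0,"dz":0,"wx":0,"wy":0,"wz":12,"hand":28},{"dx":0,"dy":0,"dz":0,"wx":0,"wy":0,"wz":13.2,"hand":28},{"dx":0,"dy":0,"dz":0,"wx":0,"wy":0,"wz":14.4,"hand":28},{"dx":0,"dy":0,"dz":0,"wx":0,"wy":0,"wz":15.5,"hand":28},{"dx":0,"dy":0,"dz":0,"wx":0,"wy":0,"wz":15.5,"hand":28}])

```text
clock: 43.8
eef_pos: [0.5912, -0.2694, 0.1144]
tool_rot: [0.993, 0.118, 0.001, 0.0]
ft_force: [-0.8, -1.3, 2.1]
grip_width: 0.0332
grasp_force: 60.5
```

Run:
```python
from h import *
o=st(); print(np.round(o['ft_torque'],3)); M=R.from_quat(o['tool_rot']).as_matrix(); print('yaw',np.degrees(np.arctan2(M[1,1],M[0,1])))
```

```text
t 43.8 p [ 0.5912 -0.2694  0.1144] q [0.993 0.118 0.001 0.   ] f [-0.8 -1.3  2.1] w 0.0332 g 60.49895882606506 j [-0.427  0.609  0.232  1.192 -0.     2.478]
[-0.156  0.188  0.113]
yaw -76.46822389713913
```

Request:
drive_tool(rows=[{"dx":0,"dy":0,"dz":0,"wx":0,"wy":0,"wz":1,"hand":28},{"dx":0,"dy":0,"dz":0,"wx":0,"wy":0,"wz":2,"hand":28},{"dx":0,"dy":0,"dz":0,"wx":0,"wy":0,"wz":2.6,"hand":28},{"dx":0,"dy":0,"dz":0,"wx":0,"wy":0,"wz":2.6,"hand":28}])

```text
clock: 44.2
eef_pos: [0.5915, -0.2692, 0.1144]
tool_rot: [1.0, 0.005, 0.001, 0.0]
ft_force: [1.2, -0.6, 3.3]
grip_width: 0.0328
grasp_force: 60.5
```

Run:
```python
from h import *
o=st(); print(np.round(o['ft_torque'],3)); M=R.from_quat(o['tool_rot']).as_matrix(); print('yaw',np.degrees(np.arctan2(M[1,1],M[0,1])))
```

```text
t 44.2 p [ 0.5915 -0.2692  0.1144] q [1.    0.005 0.001 0.   ] f [ 1.2 -0.6  3.3] w 0.0328 g 60.52686810493469 j [-0.427  0.609  0.232  1.191  0.     2.704]
[-0.11   0.012  0.068]
yaw -89.38648923338798
```

Request:
drive_tool(rows=[{"dx":0,"dy":0,"dz":0,"wx":0,"wy":0,"wz":1,"hand":28},{"dx":0,"dy":0,"dz":0,"wx":0,"wy":0,"wz":2,"hand":28},{"dx":0,"dy":0,"dz":0,"wx":0,"wy":0,"wz":2.5,"hand":28},{"dx":0,"dy":0,"dz":0,"wx":0,"wy":0,"wz":2.5,"hand":28}])

```text
clock: 44.6
eef_pos: [0.5904, -0.2691, 0.1144]
tool_rot: [0.995, -0.103, -0.0, 0.0]
ft_force: [-3.5, -0.8, 5.1]
grip_width: 0.0333
grasp_force: 60.8
```

Run:
```python
from h import *
o=st(); print(np.round(o['ft_torque'],3),o['tau'][5]); M=R.from_quat(o['tool_rot']).as_matrix(); print('yaw',np.degrees(np.arctan2(M[1,1],M[0,1])))
```

```text
t 44.6 p [ 0.5904 -0.2691  0.1144] q [ 0.995 -0.103 -0.     0.   ] f [-3.5 -0.8  5.1] w 0.0333 g 60.76113224029541 j [-4.270e-01  6.090e-01  2.310e-01  1.193e+00 -1.000e-03  2.920e+00]
[-0.162  0.671  0.687] 0.8983363397419453
yaw -101.80187193129052
```

Request:
drive_tool(rows=[{"dx":0,"dy":0,"dz":0,"wx":0,"wy":0,"wz":-0.5,"hand":45},{"dx":0,"dy":0,"dz":0,"wx":0,"wy":0,"wz":-0.5,"hand":60},{"dx":0,"dy":0,"dz":0,"wx":0,"wy":0,"wz":-0.5,"hand":60},{"dx":0,"dy":0,"dz":-0.5,"wx":0,"wy":0,"wz":-0.5,"hand":60},{"dx":0,"dy":0,"dz":-1.2,"wx":0,"wy":0,"wz":-2,"hand":60},{"dx":0,"dy":0,"dz":-1.6,"wx":0,"wy":0,"wz":-3.6,"hand":60},{"dx":0,"dy":0,"dz":-1.6,"wx":0,"wy":0,"wz":-5.2,"hand":50},{"dx":0,"dy":0,"dz":-1.6,"wx":0,"wy":0,"wz":-6.8,"hand":35},{"dx":0,"dy":0,"dz":-1.6,"wx":0,"wy":0,"wz":-8.4,"hand":35},{"dx":0,"dy":0,"dz":-1.6,"wx":0,"wy":0,"wz":-10,"hand":35},{"dx":0,"dy":0,"dz":-1.6,"wx":0,"wy":0,"wz":-11.6,"hand":35},{"dx":0,"dy":0,"dz":-1.6,"wx":0,"wy":0,"wz":-13.2,"hand":35},{"dx":0,"dy":0,"dz":-1.6,"wx":0,"wy":0,"wz":-14.8,"hand":35},{"dx":0,"dy":0,"dz":-1.6,"wx":0,"wy":0,"wz":-15.5,"hand":35},{"dx":0,"dy":0,"dz":-1.6,"wx":0,"wy":0,"wz":-15.5,"hand":35}])

```text
clock: 46.1
eef_pos: [0.5908, -0.2689, 0.1935]
tool_rot: [0.841, 0.541, -0.0, -0.0]
ft_force: [0.5, -0.3, -0.2]
grip_width: 0.035
grasp_force: 0.0
```

Run:
```python
from h import *
st(); to(.5572,-.3436,.15,-24); to(.5572,-.3436,.06,-24)
```

```text
t 46.1 p [ 0.5908 -0.2689  0.1935] q [ 0.841  0.541 -0.    -0.   ] f [ 0.5 -0.3 -0.2] w 0.035 g 0.0 j [-0.427  0.565  0.365  1.371  0.     1.572]
d [-1.64  0.01  0.87] w [-0.   -0.   -0.11]
d [-1.64  0.01  2.67] w [-0.   -0.   -0.11]
```

Request:
drive_tool(rows=[{"dx":-0.6,"dy":0,"dz":0,"wx":0,"wy":0,"wz":-0.1,"hand":35},{"dx":-1.2,"dy":0,"dz":0,"wx":0,"wy":0,"wz":-0.1,"hand":35},{"dx":-1.64,"dy":0.01,"dz":0.2,"wx":0,"wy":0,"wz":-0.1,"hand":35},{"dx":-1.64,"dy":0.01,"dz":0.7,"wx":0,"wy":0,"wz":-0.1,"hand":35},{"dx":-1.64,"dy":0.01,"dz":1.3,"wx":0,"wy":0,"wz":-0.1,"hand":35},{"dx":-1.64,"dy":0.01,"dz":1.9,"wx":0,"wy":0,"wz":-0.1,"hand":35},{"dx":-1.64,"dy":0.01,"dz":2.4,"wx":0,"wy":0,"wz":-0.1,"hand":35},{"dx":-1.64,"dy":0.01,"dz":2.65,"wx":0,"wy":0,"wz":-0.1,"hand":35},{"dx":-1.64,"dy":0.01,"dz":2.65,"wx":0,"wy":0,"wz":-0.1,"hand":35},{"dx":-1.64,"dy":0.01,"dz":2.65,"wx":0,"wy":0,"wz":-0.1,"hand":8},{"dx":-1.64,"dy":0.01,"dz":2.65,"wx":0,"wy":0,"wz":-0.1,"hand":8},{"dx":-1.64,"dy":0.01,"dz":2.65,"wx":0,"wy":0,"wz":-0.1,"hand":8},{"dx":-1.64,"dy":0.01,"dz":2.65,"wx":0,"wy":0,"wz":-0.1,"hand":8}])

```text
clock: 47.4
eef_pos: [0.5573, -0.344, 0.063]
tool_rot: [0.839, 0.544, 0.0, 0.001]
ft_force: [-2.9, 0.9, 6.5]
grip_width: 0.0093
grasp_force: 59.0
```

Gripped the handle. Pull it out 14.5 mm to its end.

Request:
drive_tool(rows=[{"dx":-0.06,"dy":0,"dz":0,"wx":0,"wy":0,"wz":0,"hand":8},{"dx":-0.13,"dy":0,"dz":0,"wx":0,"wy":0,"wz":0,"hand":8},{"dx":-0.2,"dy":0,"dz":0,"wx":0,"wy":0,"wz":0,"hand":8},{"dx":-0.27,"dy":0,"dz":0,"wx":0,"wy":0,"wz":0,"hand":8},{"dx":-0.32,"dy":0,"dz":0,"wx":0,"wy":0,"wz":0,"hand":8},{"dx":-0.35,"dy":0,"dz":0,"wx":0,"wy":0,"wz":0,"hand":8},{"dx":-0.35,"dy":0,"dz":0,"wx":0,"wy":0,"wz":0,"hand":8}])

```text
clock: 48.1
eef_pos: [0.5516, -0.3575, 0.0629]
tool_rot: [0.839, 0.545, 0.003, -0.001]
ft_force: [-1.4, 7.9, 6.5]
grip_width: 0.0095
grasp_force: 59.0
```

Request:
drive_tool(rows=[{"dx":0,"dy":0,"dz":0,"wx":0,"wy":0,"wz":0,"hand":35},{"dx":0,"dy":0,"dz":0,"wx":0,"wy":0,"wz":0,"hand":35},{"dx":0,"dy":0,"dz":-0.6,"wx":0,"wy":0,"wz":0,"hand":35},{"dx":0,"dy":0,"dz":-1.6,"wx":0,"wy":0,"wz":0,"hand":35},{"dx":0,"dy":0,"dz":-2.4,"wx":0,"wy":0,"wz":0,"hand":35},{"dx":0,"dy":-1,"dz":-2.6,"wx":0,"wy":0,"wz":0,"hand":35},{"dx":0,"dy":-2,"dz":-2.6,"wx":0,"wy":0,"wz":0,"hand":35},{"dx":0.3,"dy":-3,"dz":-2.6,"wx":0,"wy":0,"wz":0,"hand":35},{"dx":0.5,"dy":-4,"dz":-2.6,"wx":0,"wy":0,"wz":0,"hand":35},{"dx":0.6,"dy":-5,"dz":-2.6,"wx":0,"wy":0,"wz":0,"hand":35},{"dx":0.6,"dy":-5,"dz":-2.6,"wx":0,"wy":0,"wz":0,"hand":35},{"dx":0.6,"dy":-5,"dz":-2.6,"wx":0,"wy":0,"wz":0,"hand":35}])

```text
clock: 49.3
eef_pos: [0.3333, -0.2303, 0.1919]
tool_rot: [0.839, 0.544, 0.0, 0.001]
ft_force: [0.4, -0.5, 0.2]
grip_width: 0.0348
grasp_force: 0.0
```

Run:
```python
from h import *
st(); a=np.mean([bot.camera('top').astype(float) for _ in range(6)],0); np.save('a7.npy',a)
print('knob',ringfit(a,(.5908,-.269),.1245,.0175,.005),'plate',ringfit(a,(.5908,-.269),.093,.0335,.005))
for z0,n in((a,'now'),(np.load('a0.npy'),'start')):
    g=z0.mean(2); s=cv2.resize(g[199:214,340:358],None,fx=8,fy=8,interpolation=cv2.INTER_CUBIC); m=(s<40).astype(np.uint8); M=cv2.moments(m); print(n,'handle px',340+M['m10']/M['m00']/8,199+M['m01']/M['m00']/8)
def prof(c,r,z,im):
    t=np.radians(np.arange(0,360,10)); q=w2pix('top',np.c_[c[0]+r*np.cos(t),c[1]+r*np.sin(t),np.full(36,z)]).astype(np.float32)
    return cv2.remap(im.mean(2).astype(np.float32),q[:,0].reshape(1,-1),q[:,1].reshape(1,-1),cv2.INTER_CUBIC)[0].astype(int)
for r in(.007,.010,.013): print('mark now',prof((.5908,-.269),r,.1245,a)); print('mark was',prof((.4708,-.4163),r,.0465,np.load('a5.npy')))
for r in(.035,.038): print('claws now',r,prof((.5908,-.269),r,.088,a))
for cam in('top',): print([(np.round(q['extent'],1).tolist(),round(q['score'],2)) for q in bot.look_for(cam,'clamp_cap')])
```

```text
t 49.3 p [ 0.3333 -0.2303  0.1919] q [0.839 0.544 0.    0.001] f [ 0.4 -0.5  0.2] w 0.0348 g 0.0 j [-0.604  0.084 -0.32   1.165 -0.     1.387]
knob [98.6449  0.5887 -0.268 ] plate [ 4.0861  0.5829 -0.2696]
now handle px 348.4883245992602 206.77408292231812
start handle px 348.48857569095475 206.76217022613065
mark now [38 69 91 85 59 32 20 20 22 26 28 27 27 26 26 26 26 26 26 27 27 27 25 24
 25 25 24 24 25 25 23 22 22 22 16 14]
mark was [ 20  19  21  23  24  24  23  24  25  25  23  23  24  22  17   5  12  65
 116 119  81  46  29  20  13  11  14  17  18  17  17  19  20  20  20  20]
mark now [18 30 70 92 62 23 23 26 26 28 27 26 27 28 27 30 28 26 27 27 26 27 27 25
 24 24 25 24 22 24 19 20 20 23 22 19]
mark was [ 20  19  21  22  23  22  24  25  25  25  25  26  25  25  21  20  26  67
 116  91  42  21   8  14  16  18  19  18  20  21  20  21  20  19  20  21]
mark now [  0   2  37  94  62  16  24  22  25  24  25  28  29  31  35  29  31  27
  24  28  30  22  22  19  14  16  13   8  -1   6  12 -10  11  12  14   5]
mark was [21 20 17 20 18 18 15 20 22 20 17 10 12 12 10  2 11 35 52 31 14  5 12 17
 18 19 18 17 17 17 17 19 19 15 18 20]
claws now 0.035 [138  74  91 132 131 132  96 135 144 129 100 143  88  50  35  45  39  18
  48  33  44  41  40  51  51 108 131  52 109 109  72  63 129  87  89  89]
claws now 0.038 [105  62  69 112 139 119 114 124 103 114 101 123  99 102  89  71  74  64
  56  57  57  52  47  52  30  99 101  21  99  91  66  83  92  84  85  84]
[([316.7, 192.7, 32.6, 25.2], 0.67)]
```

Run:
```python
from h import *
c=(.5905,-.269)
def pr(im,r,z,c=c):
    t=np.radians(np.arange(0,360,1)); q=w2pix('top',np.c_[c[0]+r*np.cos(t),c[1]+r*np.sin(t),np.full(360,z)]).astype(np.float32)
    return cv2.remap(im.mean(2).astype(np.float32),q[:,0].reshape(1,-1),q[:,1].reshape(1,-1),cv2.INTER_CUBIC)[0]
for f in('a0','a1','a5','a7'):
    im=np.load(f+'.npy')
    for r in(.045,.0465,.048):
        p=pr(im,r,.039); sel=np.r_[100:225]; t=np.radians(sel); p=p[sel]-p[sel].mean(); F=(p[:120]*np.exp(-1j*12*t[:120])).sum(); print(f,r,'lobe phase',round(np.degrees(-np.angle(F))/12,1),round(abs(F)))
a5=np.load('a5.npy');a7=np.load('a7.npy')
def mark(im,c,z):
    k=ringfit(im,c,z,.0175,.003)[1:3]; p=np.mean([pr(im,r,z,k) for r in(.008,.010,.012)],0); w=np.clip(p-45,0,None); return k,np.degrees(np.angle((w*np.exp(1j*np.radians(np.arange(360)))).sum()))
print(mark(a5,(.4708,-.4163),.0465),mark(a7,(.589,-.268),.1245))
# plate edge profile & claw arms on the cap top
for r in(.022,.026,.030): print(r,pr(a7,r,.093)[::10].astype(int)); print('   bench',pr(a5,r,.015,(.4708,-.4163))[::10].astype(int))
```

```text
a0 0.045 lobe phase 7.6 1383
a0 0.0465 lobe phase 7.7 1828
a0 0.048 lobe phase 6.6 962
a1 0.045 lobe phase -10.1 1357
a1 0.0465 lobe phase -9.0 1981
a1 0.048 lobe phase -9.6 1185
a5 0.045 lobe phase -10.1 1435
a5 0.0465 lobe phase -10.1 1889
a5 0.048 lobe phase -12.1 1137
a7 0.045 lobe phase -10.0 1330
a7 0.0465 lobe phase -8.9 1936
a7 0.048 lobe phase -9.6 1179
(array([ 0.4708, -0.4162]), np.float64(-176.8407948457126)) (array([ 0.5886, -0.268 ]), np.float64(15.682337806475521))
0.022 [ 97  96  86 145 153 123 103 137 138  86 168 153 153 152 151 151 153 149
 163 163 150 131 147 121  56 137 146  96  87 158 144 109  99  67  47  92]
   bench [155 159 155 154 153 135  67 126 127 120 112 153 150 150 150 151 152 143
 146 156 164 154 160 111  62  15  -8  -9   3   8  -5  14  21  44 117 153]
0.026 [156 158 153 154 152 155  79 134 138 110 136 149 149 150 149 151 125 133
 151 151 153 158 156 112 126 128 128 113 136 154 152 154 157 156 157 157]
   bench [152 150 150 151 151 156 130 116 124 124  90 163 155 153 152 153 153 124
 137 155 151 151 151 158 167 117 128 129 113  95 127 146 145 158 161 155]
0.03 [156 163 155 154 153 139 109 133 122 146 165 152 155 159 159 158 116 171
 158 154 158 157 157 163  89 136 134  96 154 154 158 151 153 161 156 163]
   bench [151 150 152 150 152 151 141  97 125 102  83 133 135 122 127 124 137 119
 121 138 150 146 152 157 108 124 113 120 136 158 153 153 152 153 151 150]
```

```bash
python3 -c "
from workcell import bot
print(bot.job_done())"
```

```text
the job is handed in; nothing more can be done
None
```

The stack of three spacers, lens blank and retaining ring is in the cell with the cap seated, its knob turned to the stop and the pin pulled right out; I handed it in at about 50 s of 208 s. I judged the stop by a jump in knob torque and the cap's seat by its height and contact force, and took no final close-up picture.

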